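# Pack a putter kit: heavy head lowest, cover on it, light shaft clipped on top

### The arm

A 7-joint arm with a two-finger parallel gripper is mounted at the origin on the work surface. World frame = base frame: x ahead of the robot, y to its left, z up, the work surface at z = 0. Lengths are in m, angles in rad, forces in N, time in s.
With the tool pointing down it reaches from about 0.4 to 0.875 m from the base axis. Payload 19.3 kg.
Tool frame: the origin (TCP) lies between the finger pads; the fingertips stand 17 mm ahead of it and the grasp point (between the pads) lies 2 mm behind it (bot.finger_overhang is the distance from the TCP to the fingertips, in m); z points along the fingers, y is the line along which they close (so a half turn about z gives the same grasp; the last joint's range is limited). The gripper opens to 85 mm and grips with 20 to 120 N. Pads are 22 mm wide; open, the fingers measure 114 mm over their backs; the gripper's body (76 mm by 85 mm) begins 54 mm behind the grasp point. The pads swing forward as they close: fully open they stand 13 mm farther back than shut.
Start: joints at [1.049, 0.521, -0.036, 1.599, 0.021, 1.021, -0.113], TCP at [0.273, -0.562, 0.248] pointing down, gripper open.
Joint ranges: [-2.91, 2.91], [-0.3, 2.13], [-1.5, 1.42], [0.17, 2.43], [-1.26, 4.41], [0.16, 1.93], [-2.52, 2.52]. Speed limits (rad/s): [1.89, 1.89, 2.39, 2.39, 3.01, 3.01, 3.01].

### API

Orientations are given as [roll, pitch, yaw] about the fixed x, y, z axes, in that order (R = Rz(yaw) Ry(pitch) Rx(roll)).
In Python, from workcell import observe, grab_frame, bot gives the robot as it stands.
- The arm moves only by the shell command python3 -m crank 'ROWS' [FORCE]. ROWS is a JSON object of lists of equal length, an entry for each row: "linear": the shift along the world's x, y, z each as a share of 0.25 m, from -1 to 1, a list of three; "delta_rot": the turn, a rotation vector about the world's x, y, z each as a share of 30 degrees, from -1 to 1, a list of three; "fingers": the opening, from -1 (shut) to 1 (fully open). In form: {"linear": [[dx, dy, dz], ...], "delta_rot": [[rx, ry, rz], ...], "fingers": [fingers, ...]}. A call has 1 to 5 rows; each row is the pose to reach, as a shift and turn from the pose commanded when the call began; what a row does not reach only later rows make up. A row lasts 1/10 s, in which the tool goes at most 50 mm and 8.59 degrees, less where a joint would pass 70% of its speed; a pose out of reach is approached as far as the arm can. A call with a number of a shift or a turn outside -1 to 1 is refused whole. A call with a gripper value outside its range is refused whole. The fingers move at their own pace and stop on an object; FORCE is the grip in N (left out, the last holds). Time passes only in rows, so rows that repeat a pose let the fingers close. It gives the time, the measured TCP pose, the force, the opening and the grip force at its end, in the units of the state.
- observe(): the state, without advancing time (a new reading comes with each control period).
- grab_frame(name): name is "scene" or "top" or "wrist"; returns a dict with "image" (420x560x3 uint8, red, green, blue), "mtx" (3x3 intrinsics, pixels), "xyz" and "orientation" of the camera in the world. Camera axes: x right, y down, z forward; pixel columns grow to the right and rows downward; lengths in m; the calibration is good to about 2 mm. A picture is of the moment at which its call begins. There is no depth.
- bot.job_done(): hands the job in; it is judged then, once.
The state is a dict: "clock": time; "qpos": joint angles; "qd": joint speeds; "joint_efforts": joint torques, N m; "position": TCP position; "tool_rot": TCP orientation; "force": force on the tool from outside, world axes, zero at the start; "moment": the same for the moment, N m; "grip_width": finger opening in m; "finger_force": force on a finger pad.
Only numpy, scipy, OpenCV 4.12 (cv2) and the standard library are available. Lean on these libraries where they do the work, as an engineer would, in place of code of your own. Each camera call takes 0.05 s, during which the arm holds its last target. There are 200 camera calls.

### The job

Pack the putter kit into the red transit case, heaviest lowest: lay the steel putter head from the sloping stand flat on the grey pad in the case with its long side along the case, then lay the blue cover plate from the stand squarely on the head, and last press the light black shaft piece into the yellow spring clips at both ends of the case until it snaps fully home. Set the parts down gently instead of dropping them, do not press the shaft harder than it needs, and leave the other things on the bench where they are.

Things in the scene. Friction and masses are not known exactly. Their poses are not given: they have to be found in the camera images.
- case: red open transit case fixed to the bench, 150 (x) x 200 (y) x 50 mm high, walls and floor 6 mm; origin at the centre of its underside, long axis y, z up. In the middle of its floor a grey pad, 34 (x) x 80 (y) mm, its top 16 mm above the origin. At each end a spring clip (y = +74 and -74 mm) stands on a sprung post above the rim
- clip_seat (a point): midway between the clips, 92 mm above the case's origin, axes as the case's: where the shaft's centre lies once snapped home and let go. Each clip: blue seat 30 mm wide, two yellow fingers with 6 mm round lips, 14 mm apart in x. A pressed clip first sinks up to 12 mm on its soft post (3 N each), then the fingers give and the shaft snaps in (5 to 16 N in all); let go, it rises again
- stand: plywood picking stand fixed to the bench, 250 mm wide (y); origin on the bench under mid-slope. It slopes 30 deg, low edge at -x (front). Two cork ribs up the slope at y = +60 and -60 mm, 34 wide, 14 high, top 60 mm above the bench at x = 0; a part lies on each, overhanging the rib at both sides, against an 11 mm stop
- head_mid (a point): centre of the steel putter head, a block 80 (x) x 48 (y) x 28 mm (z), 0.3 to 0.7 kg, with a white sight line on its top; x is its long axis, z its top side. At the start it lies on one of the stand's two ribs with x up the slope and z square to the slope
- cover_mid (a point): centre of the blue cover plate, 80 (x) x 56 (y) x 12 mm (z), about 0.12 kg; x is its long axis, z its top side. At the start it lies on the other rib of the stand with x up the slope and z square to the slope
- shaft_mid (a point): centre of the black round shaft piece, 16 mm diameter, 180 mm long along y, 35 g, not to be pressed with over 60 N, a yellow band at the middle; at the start it lies level in a cradle with blue V supports 58 mm either side of its middle, its centre 30 mm above the bench, free to be grasped at the band; the cradle's wooden base under it is 8 mm high
- driver: bystander: red screwdriver 150 mm long; leave alone
- tape: bystander: yellow tape ring 84 mm wide, 24 mm high; leave alone
- solvent: bystander: amber bottle 56 mm wide, 130 mm high; leave alone
- ferrules: bystander: clear jar 60 mm wide, 70 mm high; leave alone
- mug: bystander: white mug 90 mm high; leave alone
- weight: bystander: brass weight 36 mm wide, 34 mm high; leave alone
- hammer: bystander: hammer lying on the bench; leave alone
- lamp_bar (a point): middle of the lamp bar that crosses above the stand's slope, 22 (x) x 274 (y) x 14 mm, centre 187 mm above the bench and 17 mm to +x of the stand's origin, on posts at y = +131 and -131 mm; axes as the stand's. It blocks a gripper coming straight down on the parts: come in square to the slope from the front
There are look-alikes about, which are no part of the job. Of the things shaped like the part that bears cover_mid, the blue one is meant. What is shaped like the part that bears shaft_mid but turquoise is not meant.

How it is judged:
By the outcome, as a careful person would: the job done as asked, in the order asked, and still so for the second after the job is handed in, with the robot touching nothing.
It also fails if it takes over 72 s, if anything falls off the work surface, if the arm or the gripper's body presses on something with over 40 N, if the wrist force passes 120 N, or if a joint passes its speed limit or range.

## Working session

There is one attempt and no reset: what is moved stays moved. The work goes in short steps, Python scripts to look and compute and a shell command to move; the robot and the scene stay as the last step left them, time stands still between calls to the robot, and variables do not carry over. Pictures are saved under pics/ and viewed, at most 10 in all, crops included, and the job is handed in when it is done.

```bash
ls; mkdir -p pics
cat > h.py <<'E'
import numpy as np, cv2
from scipy.spatial.transform import Rotation as R
from workcell import observe, grab_frame, bot
def snap(n,f):
    d=grab_frame(n); cv2.imwrite(f'pics/{f}.png',d['image'][:,:,::-1]); np.save(f'pics/{f}.npy',d,allow_pickle=True); return d
def load(f): return np.load(f'pics/{f}.npy',allow_pickle=True).item()
def rot(d):
    o=np.array(d['orientation'],float)
    return o if o.shape==(3,3) else R.from_euler('xyz',o).as_matrix()
def ray(d,u,v):
    r=rot(d)@np.linalg.inv(np.array(d['mtx']))@np.array([u,v,1.]); return np.array(d['xyz']),r/np.linalg.norm(r)
def onz(d,u,v,z):
    p,r=ray(d,u,v); return p+r*(z-p[2])/r[2]
def cross(a,b):  # two (d,u,v)
    p,r=ray(*a); q,s=ray(*b); t=np.linalg.lstsq(np.c_[r,-s],q-p,rcond=None)[0]
    A=p+r*t[0];B=q+s*t[1]; return (A+B)/2,np.linalg.norm(A-B)
def proj(d,P):
    c=rot(d).T@(np.array(P)-np.array(d['xyz'])); k=np.array(d['mtx'])@c; return k[:2]/k[2]
E
python3 - <<'E'
from h import *
a=snap('scene','s0');b=snap('top','t0')
for d in(a,b):print(d['mtx'],d['xyz'],d['orientation'])
cv2.imwrite('pics/both.png',cv2.resize(np.vstack([a['image'],b['image']])[:,:,::-1],None,fx=.71,fy=.71))
print(observe())
E
```

```text
pics
[[395.27297112   0.         285.73469163]
 [  0.         395.27297112 212.33495327]
 [  0.           0.           1.        ]] [ 0.96490153 -0.55705108  1.02019772] [-2.50432774 -0.00359949  0.71449835]
[[545.75979179   0.         282.60995016]
 [  0.         545.75979179 210.38231267]
 [  0.           0.           1.        ]] [ 0.30854904 -0.06893081  1.36681909] [-2.96035274 -0.0102744  -1.54306281]
{'clock': 0.1, 'qpos': array([ 1.04880216,  0.52195213, -0.03631742,  1.59991048,  0.02119151,
        1.02110385, -0.1128015 ]), 'qd': array([-1.21338211e-03, -1.55196906e-03, -8.01129477e-05,  5.55291608e-04,
       -1.25581091e-03,  2.72775383e-04, -1.62977245e-03]), 'joint_efforts': array([ 3.35004850e-03, -9.28481770e+01,  1.98381163e+00, -3.70529616e+01,
        1.81412202e-02,  5.26465155e-03,  4.62175467e-05]), 'position': array([ 0.27271517, -0.56206612,  0.24779932]), 'tool_rot': array([-3.14060568e+00,  6.59752998e-05,  4.51767876e-01]), 'force': array([-0.60841136,  0.49682546,  0.0623365 ]), 'moment': array([ 0.00153814, -0.01683547,  0.01094549]), 'finger_force': 0.0, 'grip_width': 0.0855763344501182}
```

View pics/s0.png

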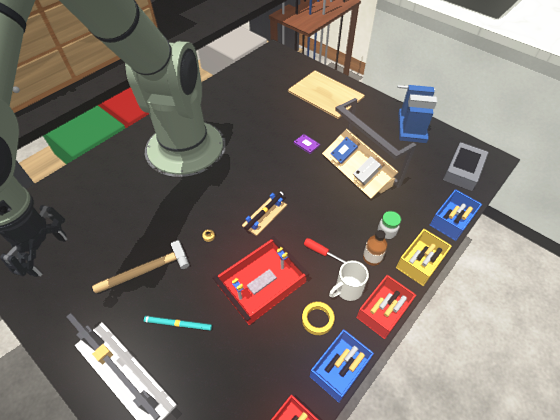

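View pics/t0.png

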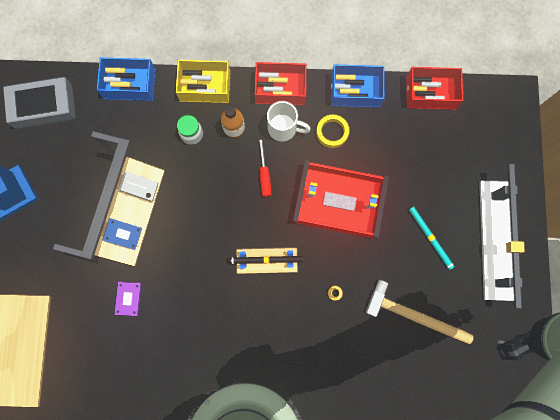

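Candidates (top picture):
- **Cover:** blue plate on the stand at (123,233), or the purple plate on the bench at (127,298). I choose the blue one.
- **Shaft:** black one in the cradle at (267,260), or the turquoise one at (432,238). I choose the black one.
- **Head:** grey block on the stand at (140,186), the only one of its kind.

The case is at (341,200). Next is a close crop to check these choices.

Run:
```python
from h import *
a=load('s0')['image'];b=load('t0')['image']
c=[cv2.resize(x,(400,400),interpolation=cv2.INTER_CUBIC) for x in (a[85:205,300:420],b[120:280,40:200])]
cv2.imwrite('pics/crop1.png',np.hstack(c)[:,:,::-1])
c=[cv2.resize(x,(400,300),interpolation=cv2.INTER_CUBIC) for x in (a[190:310,190:350][:, :],b[150:285,220:400])]
c2=np.hstack(c);cv2.imwrite('pics/crop2.png',c2[:,:,::-1])
```

```text
(no output)
```

View pics/crop1.png

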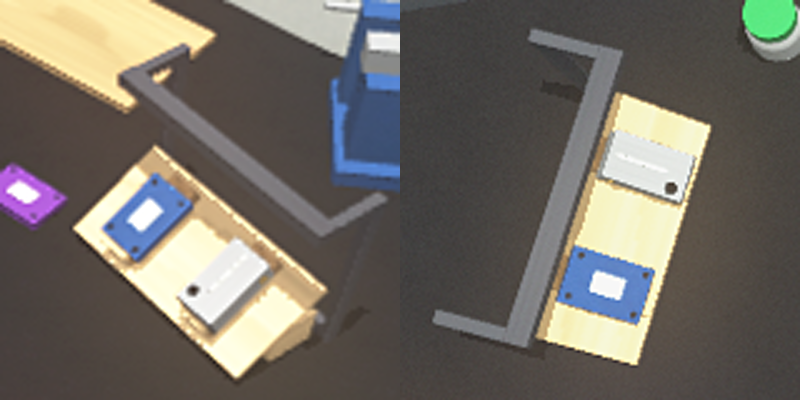

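View pics/crop2.png

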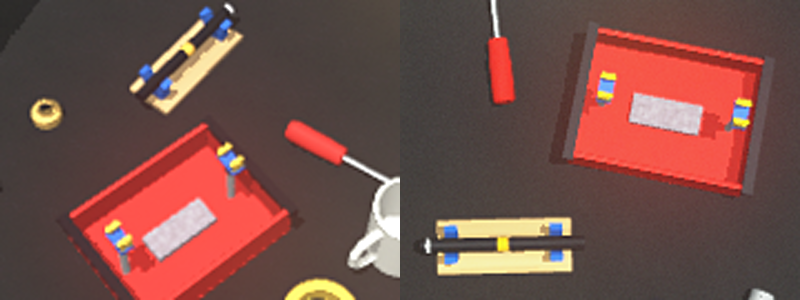

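The crops confirm the choices. The blue cover (screws, white label) and the steel head with its white sight line are on the stand, whose low edge faces world −y. The black shaft with its yellow band is in the cradle, and the case has a grey pad and two clips. Next I measure them.

```bash
cat >> h.py <<'E'
def hsv(d): return cv2.cvtColor(d['image'],cv2.COLOR_RGB2HSV)
def blob(d,lo,hi,box,n=1,minA=4):
    "blobs in box (u0,v0,u1,v1): centroid, area, minAreaRect"
    u0,v0,u1,v1=box; m=cv2.inRange(hsv(d)[v0:v1,u0:u1],np.array(lo),np.array(hi))
    cs,_=cv2.findContours(m,cv2.RETR_EXTERNAL,cv2.CHAIN_APPROX_NONE)
    cs=sorted(cs,key=cv2.contourArea,reverse=True)[:n]; out=[]
    for c in cs:
        mm=np.zeros_like(m);cv2.drawContours(mm,[c],-1,255,-1);M=cv2.moments(mm,True)
        box4=cv2.boxPoints(cv2.minAreaRect(c))+[u0,v0]
        out.append((np.array([M['m10']/M['m00']+u0,M['m01']/M['m00']+v0]),M['m00'],box4))
    return out
E
python3 - <<'E'
from h import *
np.set_printoptions(precision=4,suppress=True)
s,t=load('s0'),load('t0')
# cover label, blue plate
W=([0,0,190],[180,50,255])
ls=blob(s,*W,(330,140,358,162));lt=blob(t,*W,(108,222,138,245))
print('label',ls[0][:2],lt[0][:2],cross((s,*ls[0][0]),(t,*lt[0][0])))
B=([100,100,60],[125,255,255])
for n,d,b in(('s',s,(325,130,365,170)),('t',t,(95,210,150,260))):
    x=blob(d,*B,b)[0];print('cover',n,x[0],x[1],x[2].tolist())
x=blob(t,*B,(95,210,150,260))[0]
P=[onz(t,*q,.085) for q in x[2]];print(np.array(P))
# head in top: grey
for n,d,b in(('s',s,(345,150,385,190)),('t',t,(112,165,165,205))):
    x=blob(d,[0,0,110],[180,40,255],b)[0];print('head',n,x[0],x[1],x[2].tolist())
# shaft band, clips(yellow), pad
Y=([22,120,120],[35,255,255])
bs=blob(s,*Y,(255,200,275,220))[0];bt=blob(t,*Y,(258,252,275,268))[0]
print('band',bs[:2],bt[:2],cross((s,*bs[0]),(t,*bt[0])),onz(t,*bt[0],.036))
p=blob(t,[0,0,100],[180,70,255],(318,185,362,215))[0];print('pad t',p[0],p[1],onz(t,*p[0],.016))
Q=np.array([onz(t,*q,.016) for q in p[2]]);print(Q)
p=blob(s,[0,0,100],[180,70,255],(240,265,280,298))[0];print('pad s',p[0],p[1],onz(s,*p[0],.016))
SB=([100,80,60],[125,255,255])
for k,bs,bt in(('L',(270,240,292,272),(302,180,322,205)),('R',(228,275,250,300),(366,192,384,212))):
    a=blob(s,*SB,bs);b=blob(t,*SB,bt)
    if a and b: print('seat',k,a[0][0],a[0][1],b[0][0],b[0][1],cross((s,*a[0][0]),(t,*b[0][0])),onz(t,*b[0][0],.085))
# cradle blues
print('cradle')
for q in blob(t,*SB,(230,240,302,280),4): print(q[0],q[1],onz(t,*q[0],.03))
E
```

```text
label (array([333.3636, 148.1688]), 77.0) (array([122.4775, 233.6937]), 111.0) (array([0.4664, 0.2889, 0.0856]), np.float64(0.029937029609961998))
cover s [343.75   149.6988] 332.0 [[330.5000009536743, 152.5], [347.0, 136.00000095367432], [357.0, 146.0], [340.5, 162.5]]
cover t [121.7415 233.6391] 762.0 [[102.43783664703369, 239.82703018188477], [109.18378162384033, 217.9027018547058], [141.1567611694336, 227.74053955078125], [134.41081619262695, 249.66486740112305]]
[[0.4606 0.3469 0.085 ]
 [0.5134 0.3355 0.085 ]
 [0.492  0.2581 0.085 ]
 [0.4396 0.27   0.085 ]]
head s [361.453  167.8003] 691.0 [[340.00000190734863, 168.0], [362.00000190734863, 146.0], [382.0, 166.0], [360.00000190734863, 188.0]]
head t [140.1506 184.8024] 830.0 [[116.69999885559082, 192.899995803833], [128.10000038146973, 158.69999837875366], [163.5, 170.49999809265137], [152.0999984741211, 204.6999969482422]]
band (array([264.5833, 208.75  ]), 12.0) (array([265.8571, 259.5   ]), 28.0) (array([ 0.4305, -0.0376,  0.0354]), np.float64(0.0019057219918469641)) [ 0.4298 -0.0384  0.036 ]
pad t [339.1401 200.8382] 414.0 [ 0.5851 -0.2181  0.016 ]
[[ 0.5755 -0.1763  0.016 ]
 [ 0.6084 -0.1823  0.016 ]
 [ 0.5948 -0.2604  0.016 ]
 [ 0.562  -0.2541  0.016 ]]
pad s [261.1503 281.5276] 326.0 [ 0.5865 -0.2202  0.016 ]
seat L [281.4062 254.25  ] 32.0 [312.5 188. ] 30.0 (array([ 0.5995, -0.1468,  0.0866]), np.float64(0.0024170988736071644)) [ 0.6006 -0.146   0.085 ]
seat R [236.0909 283.9091] 22.0 [373. 200.] 35.0 (array([ 0.5727, -0.2919,  0.0932]), np.float64(0.003724096836359767)) [ 0.5755 -0.2918  0.085 ]
cradle
[242.4516 265.5806] 31.0 [0.4139 0.0184 0.03  ]
[242.4138 254.069 ] 29.0 [0.442  0.0197 0.03  ]
[289.5862 252.9655] 29.0 [ 0.4481 -0.0959  0.03  ]
[290.0417 264.2917] 24.0 [ 0.4203 -0.0978  0.03  ]
```

Run:
```python
from h import *
np.set_printoptions(precision=4,suppress=True)
s,t=load('s0'),load('t0')
B=([100,100,60],[125,255,255]);G=([0,0,110],[180,40,255])
def poly(d,col,box):
    u0,v0,u1,v1=box;m=cv2.inRange(hsv(d)[v0:v1,u0:u1],*map(np.array,col))
    m=cv2.morphologyEx(m,cv2.MORPH_OPEN,np.ones((2,2)))
    c=max(cv2.findContours(m,cv2.RETR_EXTERNAL,cv2.CHAIN_APPROX_NONE)[0],key=cv2.contourArea)
    return cv2.approxPolyDP(cv2.convexHull(c),3,True)[:,0]+[u0,v0]
for n,c,bs,bt in(('cover',B,(325,130,365,170),(95,210,150,260)),('head',G,(345,150,385,190),(112,165,165,205))):
    print(n,poly(s,c,bs).tolist(),poly(t,c,bt).tolist())
a=blob(s,*B,(325,130,365,170))[0][0];b=blob(t,*B,(95,210,150,260))[0][0]
print(cross((s,*a),(t,*b)))
# head sight line: hi-bright px inside
for d,b in((s,(350,155,380,182)),(t,(120,172,158,200))):
    g=d['image'].mean(2);print(blob(d,[0,0,235],[180,40,255],b,2))
# wood
for d,b in((s,(318,125,400,200)),(t,(90,150,170,270))):
    print('wood',poly(d,([12,40,120],[30,160,255]),b).tolist())
```

```text
cover [[349, 140], [357, 148], [341, 163], [334, 156], [335, 151]] [[110, 220], [139, 228], [135, 249], [104, 241]]
head [[356, 155], [373, 158], [382, 167], [366, 184], [345, 174], [345, 165]] [[163, 172], [153, 201], [120, 191], [127, 173]]
(array([0.4795, 0.3086, 0.0661]), np.float64(0.0009654916739850025))
[(array([362.0282, 166.9549]), 532.0, array([[350., 155.],
       [379., 155.],
       [379., 181.],
       [350., 181.]])), (array([377.1667, 178.1   ]), 30.0, array([[374., 174.],
       [379., 174.],
       [379., 181.],
       [374., 181.]]))]
[(array([153.2639, 183.9444]), 72.0, array([[144.9, 197.3],
       [153.7, 170.9],
       [160.3, 173.1],
       [151.5, 199.5]])), (array([136.4082, 184.6735]), 49.0, array([[125.6, 182.2],
       [126.3, 180.1],
       [147.3, 187.1],
       [146.6, 189.2]]))]
wood [[345, 131], [350, 131], [398, 172], [391, 188], [381, 193], [358, 187], [332, 163]]
wood [[131, 158], [155, 167], [118, 262], [96, 256], [126, 160]]
```

```bash
python3 -m crank '{"linear":[[0.3,0.75,0.2],[0.3,0.75,0.2],[0.3,0.75,0.2],[0.3,0.75,0.2],[0.3,0.75,0.2]],"delta_rot":[[0,0,0.81],[0,0,0.81],[0,0,0.81],[0,0,0.81],[0,0,0.81]],"fingers":[1,1,1,1,1]}'
python3 -m crank '{"linear":[[0.3,0.75,0.05],[0.3,0.75,0.05],[0.3,0.75,0.05],[0.3,0.75,0.05],[0.3,0.75,0.05]],"delta_rot":[[0,0,0.81],[0,0,0.81],[0,0,0.81],[0,0,0.81],[0,0,0.81]],"fingers":[1,1,1,1,1]}'
python3 -m crank '{"linear":[[0.3,0.75,0],[0.3,0.75,0],[0.3,0.75,0],[0.3,0.75,0],[0.3,0.75,0]],"delta_rot":[[0.964,-0.267,0],[0.964,-0.267,0],[0.964,-0.267,0],[0.964,-0.267,0],[0.964,-0.267,0]],"fingers":[1,1,1,1,1]}'
python3 -m crank '{"linear":[[0.29,0.76,-0.2],[0.29,0.76,-0.2],[0.29,0.76,-0.2],[0.29,0.76,-0.2],[0.29,0.76,-0.2]],"delta_rot":[[0,0,0],[0,0,0],[0,0,0],[0,0,0],[0,0,0]],"fingers":[1,1,1,1,1]}'
python3 - <<'E'
from h import *
w=snap('wrist','w1');o=observe();print(o['clock'],o['position'],o['tool_rot'],o['qpos'],w['xyz'],w['orientation'],w['mtx'])
E
```

```text
clock: 0.6
position: [0.3503, -0.3704, 0.2997]
tool_rot: [3.14, -0.001, 0.882]
force: [-0.8, -1.3, 0.6]
grip_width: 0.0852
finger_force: 0.0
clock: 1.1
position: [0.4248, -0.1821, 0.3113]
tool_rot: [3.141, -0.001, 1.307]
force: [-0.2, -0.7, -0.4]
grip_width: 0.0855
finger_force: 0.0
clock: 1.6
position: [0.4982, 0.0035, 0.3102]
tool_rot: [-3.139, -0.528, 1.301]
force: [-0.4, -1.2, -0.7]
grip_width: 0.0854
finger_force: 0.0
clock: 2.1
position: [0.57, 0.1953, 0.2597]
tool_rot: [-3.139, -0.525, 1.304]
force: [-0.7, -1.1, -0.2]
grip_width: 0.0854
finger_force: 0.0
2.15 [0.56999834 0.19412305 0.25971341] [-3.13938117 -0.5242566   1.30372539] [ 0.2336225   0.46009239 -0.57161563  1.85635286 -0.34783189  0.64829537
 -0.26942002] [0.56828427 0.19418432 0.40423164] [-2.90059460e+00  2.56781504e-03 -2.66742812e-01] [[302.81327024   0.         278.37458744]
 [  0.         302.81327024 212.84441658]
 [  0.           0.           1.        ]]
```

View pics/w1.png

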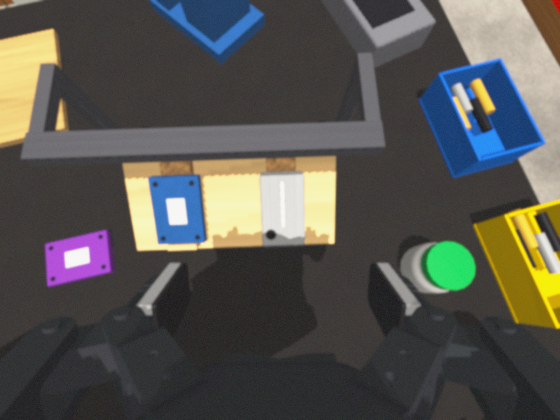

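The wrist picture shows the cover with corners about (149,177) to (206,241) and its label at (177,212). The head spans (261,173) to (304,245) with the sight line at x=283. The lamp bar is above them and the approach is clear. Next I locate them across views.

Run:
```python
from h import *
np.set_printoptions(precision=4,suppress=True)
s,t,w=load('s0'),load('t0'),load('w1')
B=([100,100,60],[125,255,255])
cw=blob(w,*B,(140,165,215,255))[0]
print('cover w',cw[0],cw[1],cw[2].tolist())
lw=blob(w,[0,0,190],[180,60,255],(160,190,195,235))[0];print('label',lw[:2])
ct=blob(t,*B,(95,210,150,260))[0]
lt=blob(t,[0,0,190],[180,50,255],(108,222,138,245))[0]
Cm,e=cross((w,*lw[0]),(t,*lt[0]));print('label xyz',Cm,e)
print('cover cent',cross((w,*cw[0]),(t,*ct[0])))
m=cv2.inRange(hsv(w)[160:260,245:320],np.array([0,0,90]),np.array([180,35,255]))
hw=blob(w,[0,0,90],[180,35,255],(245,162,320,260))[0];print('head w',hw[0],hw[1],hw[2].tolist())
ln=blob(w,[0,0,225],[180,35,255],(268,172,296,240),2);print('line',[(q[0],q[1]) for q in ln])
lnt=np.array([136.41,184.67])
for q in ln[:1]: print('line xyz',cross((w,*q[0]),(t,*lnt)))
# yaw: cover & head long edges on 30deg plane through label
def onpl(d,u,v,P,yaw):
    n=np.array([-.5*np.cos(yaw),-.5*np.sin(yaw),.866]);p,r=ray(d,u,v);return p+r*(n@(P-p))/(n@r)
yaw=1.30
for it in range(3):
    Q=np.array([onpl(w,*q,Cm,yaw) for q in cw[2]])
    L=[np.linalg.norm(Q[i]-Q[i-1]) for i in range(4)]
    i=int(np.argmax(L));a=Q[i]-Q[i-1];b=Q[(i+2)%4]-Q[(i+1)%4];a=a*np.sign(a[1]);b=b*np.sign(b[1]);v=a+b
    yaw=np.arctan2(v[1],v[0]);print('yaw',np.degrees(yaw),L,Q.mean(0))
n=np.array([-.5*np.cos(yaw),-.5*np.sin(yaw),.866])
Q=np.array([onpl(w,*q,Cm+n*.016,yaw) for q in hw[2]]);print('head',[np.linalg.norm(Q[i]-Q[i-1]) for i in range(4)],Q.mean(0))
a=Q-Q.mean(0);print(Q)
ys=np.array([-np.sin(yaw),np.cos(yaw),0]);print('pred head top',Cm-ys*.12+n*.016,'offset y',(Q.mean(0)-Cm)@ys)
```

```text
cover w [177.5964 208.5298] 3233.0 [[148.7163257598877, 177.23422241210938], [198.17046356201172, 172.16200256347656], [205.25699615478516, 241.25569915771484], [155.8028564453125, 246.32791900634766]]
label (array([176.4588, 210.9627]), 510.0)
label xyz [0.4783 0.3052 0.0723] 0.0009968005612554169
cover cent (array([0.479 , 0.3085, 0.0683]), np.float64(0.001877970366947201))
head w [282.301  208.2395] 3110.0 [[259.77207946777344, 172.2362174987793], [302.91902923583984, 171.4657325744629], [304.23780822753906, 245.3171844482422], [261.09085845947266, 246.08766174316406]]
line [(array([282.1582, 204.9471]), 1530.0), (array([268., 185.]), 3.0)]
line xyz (array([0.5936, 0.2744, 0.0961]), np.float64(0.0004594953807802273))
yaw 74.98541572589103 [np.float64(0.08145960231398153), np.float64(0.054944330607761056), np.float64(0.08062989943616822), np.float64(0.05874286982820109)] [0.4792 0.306  0.0729]
yaw 74.98617535602973 [np.float64(0.08142776507417664), np.float64(0.054857575743343906), np.float64(0.08066340416340982), np.float64(0.05864368997711919)] [0.4792 0.306  0.0729]
yaw 74.98617708506399 [np.float64(0.08142771626504205), np.float64(0.05485744531416325), np.float64(0.08066345440591334), np.float64(0.05864354052655453)] [0.4792 0.306  0.0729]
head [np.float64(0.08239694397735989), np.float64(0.04474573099344265), np.float64(0.08234448009715657), np.float64(0.04801757942881828)] [0.5925 0.2711 0.0889]
[[0.5795 0.3112 0.1093]
 [0.6228 0.3001 0.1096]
 [0.6071 0.2305 0.0684]
 [0.5606 0.2424 0.0681]]
pred head top [0.5921 0.2663 0.0862] offset y -0.11914356455693767
```

```bash
python3 -m crank '{"linear":[[0.044,0.134,-0.386],[0.044,0.134,-0.386],[0.044,0.134,-0.386],[0.044,0.134,-0.386],[0.044,0.134,-0.386]],"delta_rot":[[0,0,0.01],[0,0,0.01],[0,0,0.01],[0,0,0.01],[0,0,0.01]],"fingers":[1,1,1,1,1]}'
python3 -m crank '{"linear":[[0.017,0.063,-0.115],[0.034,0.126,-0.23],[0.046,0.17,-0.31],[0.052,0.193,-0.347],[0.052,0.193,-0.347]],"delta_rot":[[0,0,0],[0,0,0],[0,0,0],[0,0,0],[0,0,0]],"fingers":[1,1,1,1,1]}'
python3 -m crank '{"linear":[[0,0,0]],"delta_rot":[[0,0,0]],"fingers":[1]}'
python3 - <<'E'
from h import *
w=snap('wrist','w2')
E
```

```text
clock: 2.65
position: [0.5824, 0.2225, 0.1662]
tool_rot: [3.139, -0.524, 1.305]
force: [-0.4, 0.3, 0.3]
grip_width: 0.0854
finger_force: 0.0
clock: 3.15
position: [0.5948, 0.2719, 0.0783]
tool_rot: [3.141, -0.524, 1.305]
force: [0.2, -0.2, 0.1]
grip_width: 0.0858
finger_force: 0.0
clock: 3.25
position: [0.5952, 0.2712, 0.0792]
tool_rot: [3.14, -0.524, 1.305]
force: [0.3, -0.1, 0.2]
grip_width: 0.0853
finger_force: 0.0
```

View pics/w2.png

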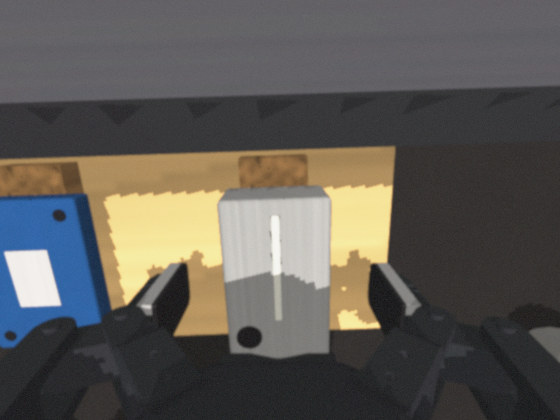

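The head sits between the fingers, its line at x=277 against a finger midpoint of about 278. It is well centred, so I nudge a few mm deeper and grip.

```bash
python3 -m crank '{"linear":[[0,0.02,-0.014],[0,0.02,-0.014],[0,0.02,-0.014],[0,0.02,-0.014],[0,0.02,-0.014]],"delta_rot":[[0,0,0],[0,0,0],[0,0,0],[0,0,0],[0,0,0]],"fingers":[1,-1,-1,-1,-1]}' 70
python3 -m crank '{"linear":[[0,0,0],[0,0,0],[0,0,0],[0,0,0],[0,0,0]],"delta_rot":[[0,0,0],[0,0,0],[0,0,0],[0,0,0],[0,0,0]],"fingers":[-1,-1,-1,-1,-1]}'
python3 -m crank '{"linear":[[0,0,0],[-0.005,-0.019,0.035],[-0.010,-0.038,0.07],[-0.026,-0.096,0.173],[-0.026,-0.096,0.173]],"delta_rot":[[0,0,0],[0,0,0],[0,0,0],[0,0,0],[0,0,0]],"fingers":[-1,-1,-1,-1,-1]}'
```

```text
clock: 3.8
position: [0.5947, 0.2765, 0.0747]
tool_rot: [3.141, -0.524, 1.305]
force: [-3.8, -6.4, 11.2]
grip_width: 0.047
finger_force: 70.6
clock: 4.3
position: [0.5947, 0.2765, 0.0747]
tool_rot: [3.141, -0.524, 1.305]
force: [-3.3, -6.8, 12.2]
grip_width: 0.0469
finger_force: 70.6
clock: 4.8
position: [0.5889, 0.251, 0.12]
tool_rot: [3.139, -0.524, 1.305]
force: [-0.5, -0.0, -5.0]
grip_width: 0.0469
finger_force: 74.5
```

```bash
python3 -m crank '{"linear":[[-0.052,-0.193,0.347],[-0.052,-0.193,0.347],[-0.06,-0.4,0.4],[-0.06,-0.55,0.45],[-0.06,-0.7,0.45]],"delta_rot":[[0,0,0],[0,0,0],[0,0,0],[-0.2,0.05,0],[-0.4,0.1,0]],"fingers":[-1,-1,-1,-1,-1]}'
python3 -m crank '{"linear":[[0.03,-0.9,0],[0.03,-0.9,0],[0.03,-0.9,0],[0.03,-0.9,0],[0.03,-0.9,0]],"delta_rot":[[-0.566,0.16,0.174],[-0.566,0.16,0.174],[-0.566,0.16,0.174],[-0.566,0.16,0.174],[-0.566,0.16,0.174]],"fingers":[-1,-1,-1,-1,-1]}'
python3 - <<'E'
from h import *
o=observe();print(o['clock'],o['position'],np.degrees(o['tool_rot']),o['force'])
E
```

```text
clock: 5.3
position: [0.5734, 0.0731, 0.2316]
tool_rot: [3.135, -0.304, 1.302]
force: [-0.1, 0.9, -6.7]
grip_width: 0.0468
finger_force: 77.4
clock: 5.8
position: [0.5796, -0.1512, 0.2294]
tool_rot: [-3.128, 0.001, 1.393]
force: [-0.0, 0.7, -6.3]
grip_width: 0.0469
finger_force: 77.4
5.8 [ 0.57964316 -0.1512493   0.22938843] [-1.79212871e+02  7.16544326e-02  7.98294730e+01] [-0.03569963  0.74293498 -6.33882083]
```

Run:
```python
from h import *
np.set_printoptions(precision=4,suppress=True)
w=snap('wrist','w3');print(w['xyz'],np.degrees(w['orientation']))
for z,P in(('c',[.5865,-.219,.092]),('L',[.5995,-.146,.092]),('R',[.5735,-.292,.092]),('pad',[.5855,-.219,.016])):print(z,proj(w,P))
for q in blob(w,[22,120,120],[35,255,255],(0,0,560,420),8):print('Y',q[0],q[1],onz(w,*q[0],.1))
for q in blob(w,[100,80,60],[125,255,255],(0,0,560,420),6):print('B',q[0],q[1],onz(w,*q[0],.085))
```

```text
[ 0.5923 -0.0812  0.3553] [163.6688   0.8254 -10.2597]
c [301.8952 272.378 ]
L [303.4761 197.1577]
R [300.5257 337.535 ]
pad [297.2685 242.7861]
Y [453.863  201.4536] 5060.0 [ 0.7261 -0.1704  0.1   ]
Y [117.1239 111.0043] 234.0 [ 0.4627 -0.0474  0.1   ]
Y [121.9241 268.2759] 145.0 [ 0.4215 -0.1819  0.1   ]
Y [105.8462 271.8333] 78.0 [ 0.4053 -0.1828  0.1   ]
Y [557.3012 220.9518] 83.0 [ 0.814  -0.2038  0.1   ]
Y [554.6364 364.5909] 22.0 [ 0.8226 -0.3606  0.1   ]
Y [113.1579 259.5789] 19.0 [ 0.4163 -0.172   0.1   ]
Y [312.6667 191.8889] 9.0 [ 0.6078 -0.1408  0.1   ]
B [534.1558 241.8941] 6099.0 [ 0.8073 -0.2286  0.085 ]
B [79.9245 54.2292] 384.0 [0.4394 0.0019 0.085 ]
B [111.3636  48.4104] 385.0 [0.4661 0.0013 0.085 ]
B [123.1974 172.0086] 233.0 [ 0.4435 -0.0964  0.085 ]
B [151.7526 165.    ] 194.0 [ 0.4708 -0.0949  0.085 ]
B [299.8372 190.5814] 86.0 [ 0.5974 -0.1411  0.085 ]
```

View pics/w3.png

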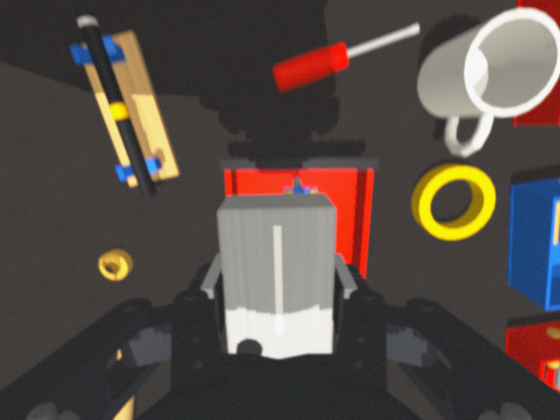

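Run:
```python
from h import *
np.set_printoptions(precision=4,suppress=True)
w=load('w3');T=np.array([.5796,-.1512,.2294])
m=cv2.inRange(hsv(w),np.array([0,150,90]),np.array([6,255,255]));m2=cv2.inRange(hsv(w),np.array([172,150,90]),np.array([180,255,255]))
m=m|m2
for v in (172,178,190,230,260):
    r=np.where(m[v,215:385])[0]+215;print(v,r.min(),r.max(),onz(w,r.min(),v,.05),onz(w,r.max(),v,.05))
A,B=onz(w,222,161,.05),onz(w,378,161,.05);print('rim corners',A,B,np.linalg.norm(A-B))
g=w['image'].mean(2);print('col278',g[190:216,255].astype(int),g[340:362,320].astype(int))
for u,v in((221,207),(333,207),(229,354),(332,353)):
    d=onz(w,u,v,T[2]+.014)-T;y=np.radians(79.83);print((u,v),d@[np.cos(y),np.sin(y),0],d@[-np.sin(y),np.cos(y),0])
```

```text
172 224 373 [ 0.5255 -0.1164  0.05  ] [ 0.6735 -0.1429  0.05  ]
178 224 373 [ 0.5241 -0.1224  0.05  ] [ 0.6729 -0.149   0.05  ]
190 225 372 [ 0.5223 -0.1347  0.05  ] [ 0.6708 -0.1611  0.05  ]
230 336 369 [ 0.6291 -0.1979  0.05  ] [ 0.6636 -0.2039  0.05  ]
260 344 366 [ 0.6334 -0.234   0.05  ] [ 0.6571 -0.2381  0.05  ]
rim corners [ 0.526  -0.1053  0.05  ] [ 0.6794 -0.1328  0.05  ] 0.15577763144498066
col278 [114 112 113 124 139 128 115 113 111 113 110 112 111 112 112 111 115 122
 132 141 148 150 152 153 153 156] [238 238 238 238 237 237 238 238 237 237 237 233 214 157  91  52  42  45
  46  43  44  43]
(221, 207) 0.040643172264447205 0.023514544086534236
(333, 207) 0.04074423902607991 -0.019383556240798336
(229, 354) -0.02748528917705125 0.023672815508400304
(332, 353) -0.02643964829043722 -0.022234872433089664
```

The held head is square in the fingers, with its far edge 40.7 mm ahead of the TCP. The case centre is at about (0.5855, −0.219), yaw −10°. I now go over it and down.

```bash
python3 -m crank '{"linear":[[0.024,-0.272,0],[0.024,-0.272,0],[0.024,-0.272,0],[0.024,-0.272,-0.2],[0.024,-0.272,-0.4]],"delta_rot":[[-0.005,-0.026,0.005],[-0.005,-0.026,0.005],[-0.005,-0.026,0.005],[-0.005,-0.026,0.005],[-0.005,-0.026,0.005]],"fingers":[-1,-1,-1,-1,-1]}'
python3 -m crank '{"linear":[[0,0,-0.15],[0,0,-0.25],[0,0,-0.3],[0,0,-0.3],[0,0,-0.3]],"delta_rot":[[0,0,0],[0,0,0],[0,0,0],[0,0,0],[0,0,0]],"fingers":[-1,-1,-1,-1,-1]}'
python3 - <<'E'
from h import *
o=observe();print(o['clock'],o['position'],np.degrees(o['tool_rot']),o['force'])
E
```

```text
clock: 6.35
position: [0.587, -0.2146, 0.1295]
tool_rot: [3.138, -0.001, 1.399]
force: [0.8, -0.1, -7.0]
grip_width: 0.0469
finger_force: 77.4
clock: 6.85
position: [0.587, -0.2149, 0.0559]
tool_rot: [3.14, -0.0, 1.399]
force: [0.9, 0.7, -5.7]
grip_width: 0.0467
finger_force: 77.2
6.85 [ 0.58698742 -0.21493615  0.05590511] [ 1.79890918e+02 -1.73906065e-02  8.01528848e+01] [ 0.91950464  0.69263376 -5.72995529]
```

Correct by (−1.5, −4.5) mm and down in small steps.

```bash
python3 -m crank '{"linear":[[-0.006,-0.018,0],[-0.006,-0.018,-0.02],[-0.006,-0.018,-0.04],[-0.006,-0.018,-0.055],[-0.006,-0.018,-0.07]],"delta_rot":[[0,0,0],[0,0,0],[0,0,0],[0,0,0],[0,0,0]],"fingers":[-1,-1,-1,-1,-1]}'
python3 -m crank '{"linear":[[0,0,-0.004],[0,0,-0.008],[0,0,-0.008]],"delta_rot":[[0,0,0],[0,0,0],[0,0,0]],"fingers":[-1,-1,-1]}'
python3 -m crank '{"linear":[[0,0,-0.004],[0,0,-0.008],[0,0,-0.008]],"delta_rot":[[0,0,0],[0,0,0],[0,0,0]],"fingers":[-1,-1,-1]}'
```

```text
clock: 7.35
position: [0.5848, -0.2194, 0.0369]
tool_rot: [3.141, -0.0, 1.399]
force: [-0.2, -0.4, -5.3]
grip_width: 0.0468
finger_force: 77.4
clock: 7.65
position: [0.5848, -0.2195, 0.0352]
tool_rot: [3.141, -0.0, 1.399]
force: [0.4, 1.5, -4.3]
grip_width: 0.0469
finger_force: 77.4
clock: 7.95
position: [0.5848, -0.2195, 0.0332]
tool_rot: [3.141, -0.0, 1.399]
force: [-0.8, -0.1, -5.8]
grip_width: 0.0466
finger_force: 77.4
```

```bash
for i in 1 2 3; do :; done
python3 -m crank '{"linear":[[0,0,-0.004],[0,0,-0.006],[0,0,-0.006]],"delta_rot":[[0,0,0],[0,0,0],[0,0,0]],"fingers":[-1,-1,-1]}'
python3 -m crank '{"linear":[[0,0,-0.004],[0,0,-0.006],[0,0,-0.006]],"delta_rot":[[0,0,0],[0,0,0],[0,0,0]],"fingers":[-1,-1,-1]}'
```

```text
clock: 8.25
position: [0.5849, -0.2196, 0.033]
tool_rot: [3.141, -0.0, 1.399]
force: [-8.2, 2.4, 15.3]
grip_width: 0.0471
finger_force: 79.7
clock: 8.55
position: [0.5849, -0.2196, 0.0328]
tool_rot: [3.14, 0.0, 1.399]
force: [-19.0, 6.3, 42.9]
grip_width: 0.0468
finger_force: 82.8
```

```bash
python3 -m crank '{"linear":[[0,0,0.008],[0,0,0.01],[0,0,0.01]],"delta_rot":[[0,0,0],[0,0,0],[0,0,0]],"fingers":[-1,-1,-1]}'
python3 - <<'E'
from h import *
np.set_printoptions(precision=4,suppress=True)
o=observe();print(o['position'],o['force'],o['moment'],o['clock'])
E
```

```text
clock: 8.85
position: [0.585, -0.2196, 0.033]
tool_rot: [3.141, -0.0, 1.399]
force: [-2.1, 0.5, 5.3]
grip_width: 0.047
finger_force: 78.8
[ 0.585  -0.2196  0.033 ] [-2.1445  0.5437  5.2977] [ 0.0574  0.323  -0.0003] 8.85
```

```bash
python3 -m crank '{"linear":[[0,0,0],[0,0,0],[0,0,0],[0,0,0],[0,0,0]],"delta_rot":[[0,0,0],[0,0,0],[0,0,0],[0,0,0],[0,0,0]],"fingers":[0.2,0.3,0.45,0.5,0.5]}'
python3 -m crank '{"linear":[[0,0,0.04],[0,0,0.15],[0,0,0.3],[0,0,0.5],[0,0,0.7]],"delta_rot":[[0,0,0],[0,0,0],[0,0,0],[0,0,0],[0,0,0]],"fingers":[0.5,0.5,0.5,0.5,0.5]}'
python3 -m crank '{"linear":[[0,0.1,0.04],[0,0.1,0.04],[0,0.1,0.04]],"delta_rot":[[0,0,0],[0,0,0],[0,0,0]],"fingers":[1,1,1]}'
python3 - <<'E'
from h import *
np.set_printoptions(precision=4,suppress=True)
w=snap('wrist','w4')
h=blob(w,[0,0,100],[180,45,255],(200,130,380,330),1)[0];print(h)
P=np.array([onz(w,*q,.044) for q in h[2]]);print(P,P.mean(0))
for i in range(4):
    d=P[i]-P[i-1];print(np.linalg.norm(d),np.degrees(np.arctan2(d[1],d[0])))
E
```

```text
clock: 9.35
position: [0.5849, -0.2195, 0.0328]
tool_rot: [3.141, -0.0, 1.399]
force: [0.2, 0.8, -0.3]
grip_width: 0.0641
finger_force: 0.0
clock: 9.85
position: [0.5844, -0.2194, 0.2103]
tool_rot: [3.141, -0.0, 1.399]
force: [0.3, -0.9, 0.9]
grip_width: 0.064
finger_force: 0.0
clock: 10.15
position: [0.5848, -0.1943, 0.2185]
tool_rot: [3.14, -0.0, 1.4]
force: [0.1, 0.2, -0.2]
grip_width: 0.0855
finger_force: 0.0
(array([282.0559, 216.7746]), 3505.0, array([[259., 177.],
       [304., 177.],
       [304., 256.],
       [259., 256.]]))
[[ 0.5677 -0.1702  0.044 ]
 [ 0.612  -0.1779  0.044 ]
 [ 0.5992 -0.2627  0.044 ]
 [ 0.5514 -0.2544  0.044 ]] [ 0.5826 -0.2163  0.044 ]
0.08578918221353622 79.08413859210913
0.0449610904060905 -9.896694446165778
0.08580950042979618 -98.53326127084884
0.048528777655249086 170.0919765462099
```

View pics/w4.png

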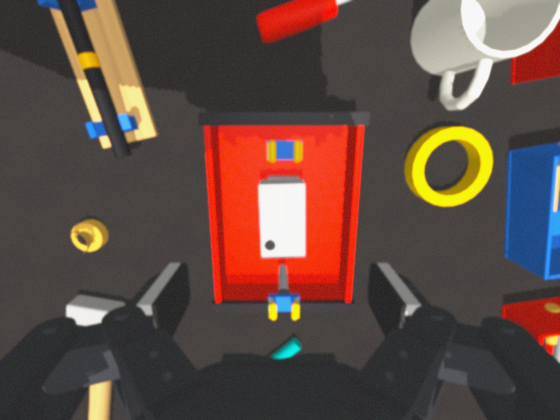

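The head lies on the pad at (282,217), square to the case, with both clips clear at (285,151) and (284,305). Now the cover.

```bash
python3 -m crank '{"linear":[[-0.25,0.85,0.25],[-0.25,0.85,0.25],[-0.25,0.85,0.25],[-0.25,0.85,0.25],[-0.25,0.85,0.25]],"delta_rot":[[0,0,-0.174],[0,0,-0.174],[0,0,-0.174],[0,0,-0.174],[0,0,-0.174]],"fingers":[1,1,1,1,1]}'
python3 -m crank '{"linear":[[-0.25,0.8,0],[-0.25,0.8,0],[-0.25,0.8,0],[-0.25,0.8,0],[-0.25,0.8,0]],"delta_rot":[[0.966,-0.259,0],[0.966,-0.259,0],[0.966,-0.259,0],[0.966,-0.259,0],[0.966,-0.259,0]],"fingers":[1,1,1,1,1]}'
python3 -m crank '{"linear":[[0,0.076,-0.33],[0,0.076,-0.33],[0,0.076,-0.33],[0,0.076,-0.33],[0,0.076,-0.33]],"delta_rot":[[0,0,0],[0,0,0],[0,0,0],[0,0,0],[0,0,0]],"fingers":[1,1,1,1,1]}'
python3 - <<'E'
from h import *
np.set_printoptions(precision=4,suppress=True)
w=load('w4')
for q in blob(w,[20,100,100],[36,255,255],(255,130,315,330),5):print('Y',q[0],q[1],onz(w,*q[0],.1))
for q in blob(w,[100,80,60],[125,255,255],(255,130,315,330),3):print('B',q[0],q[1],onz(w,*q[0],.087))
w=snap('wrist','w5')
o=observe();T=o['position'];print(o['clock'],T,o['tool_rot'])
x=blob(w,[100,100,60],[125,255,255],(100,120,400,330))[0];print(x)
yaw=1.309;n=np.array([-.5*np.cos(yaw),-.5*np.sin(yaw),.866]);P0=np.array([.480,.311,.066])+.006*n
def pl(u,v):
    p,r=ray(w,u,v);return p+r*(n@(P0-p))/(n@r)
Q=np.array([pl(*q) for q in x[2]]);print(Q.mean(0),'expected',P0,[np.linalg.norm(Q[i]-Q[i-1]) for i in range(4)])
E
```

```text
clock: 10.7
position: [0.5213, 0.0207, 0.2807]
tool_rot: [3.141, -0.001, 1.31]
force: [1.5, 0.2, 1.2]
grip_width: 0.0853
finger_force: 0.0
clock: 11.2
position: [0.4576, 0.2196, 0.2793]
tool_rot: [-3.138, -0.526, 1.307]
force: [0.7, -1.5, -0.5]
grip_width: 0.0852
finger_force: 0.0
clock: 11.7
position: [0.4608, 0.2366, 0.1993]
tool_rot: [3.14, -0.524, 1.308]
force: [0.4, -0.5, 0.2]
grip_width: 0.0855
finger_force: 0.0
Y [295.4118 311.3765] 170.0 [ 0.5823 -0.2908  0.1   ]
Y [272.2581 311.8452] 155.0 [ 0.5611 -0.2876  0.1   ]
Y [271.4899 150.8389] 149.0 [ 0.5865 -0.1427  0.1   ]
Y [297.4189 150.8784] 148.0 [ 0.6068 -0.1463  0.1   ]
B [283.4543 301.3601] 361.0 [ 0.572  -0.2867  0.087 ]
B [284.3582 149.6844] 282.0 [ 0.5968 -0.1446  0.087 ]
11.75 [0.4609 0.2366 0.1994] [ 3.139  -0.5245  1.308 ]
(array([277.8654, 203.545 ]), 4666.0, array([[246.9069, 164.4849],
       [305.937 , 162.2986],
       [308.9548, 243.7795],
       [249.9247, 245.9658]]))
[0.478  0.307  0.0704] expected [0.4792 0.3081 0.0712] [np.float64(0.07883598736728141), np.float64(0.0530956162791557), np.float64(0.07870738299482939), np.float64(0.0573834908313911)]
```

```bash
python3 -m crank '{"linear":[[0.025,0.1,-0.18],[0.045,0.18,-0.33],[0.06,0.24,-0.43],[0.073,0.29,-0.52],[0.073,0.29,-0.526]],"delta_rot":[[0,0,0],[0,0,0],[0,0,0],[0,0,0],[0,0,0]],"fingers":[1,1,1,1,1]}'
python3 -m crank '{"linear":[[0,0,0]],"delta_rot":[[0,0,0]],"fingers":[1]}'
```

```text
clock: 12.25
position: [0.485, 0.3097, 0.0722]
tool_rot: [-3.135, -0.517, 1.316]
force: [1.9, 1.0, 1.8]
grip_width: 0.0856
finger_force: 0.0
clock: 12.35
position: [0.4843, 0.3097, 0.0722]
tool_rot: [-3.132, -0.517, 1.313]
force: [-0.2, -0.4, 0.7]
grip_width: 0.0856
finger_force: 0.0
```

Run:
```python
from h import *
np.set_printoptions(precision=3,suppress=True)
o=observe();print(o['qpos'],o['force'],o['moment'])
```

```text
[-0.175  0.686 -0.386  2.107 -1.261  0.163  0.537] [-0.162 -0.4    0.729] [-0.454  0.117  0.033]
```

J5 and j6 are at their limits. Turning about the closing axis leaves the pads flush with the plate, so I reduce the tilt by 3°.

```bash
python3 -m crank '{"linear":[[0,0,0],[0,0,0],[0,0,0]],"delta_rot":[[-0.097,0.026,0],[-0.097,0.026,0],[-0.097,0.026,0]],"fingers":[1,1,1]}'
python3 - <<'E'
from h import *
np.set_printoptions(precision=3,suppress=True)
o=observe();print(o['position'],o['qpos'],o['force'],o['moment'])
E
```

```text
clock: 12.65
position: [0.4843, 0.3096, 0.074]
tool_rot: [-3.131, -0.466, 1.308]
force: [-0.4, -1.2, -0.2]
grip_width: 0.0853
finger_force: 0.0
[0.484 0.31  0.074] [-0.328  0.655 -0.214  2.094 -1.189  0.233  0.406] [-0.361 -1.234 -0.214] [-0.45   0.101 -0.05 ]
```

```bash
python3 -m crank '{"linear":[[-0.021,-0.002,-0.024],[-0.021,-0.002,-0.024],[-0.021,-0.002,-0.024]],"delta_rot":[[-0.005,-0.019,0],[-0.005,-0.019,0],[-0.005,-0.019,0]],"fingers":[1,1,1]}'
python3 - <<'E'
from h import *
np.set_printoptions(precision=3,suppress=True)
o=observe();print(o['position'],o['qpos'],o['force'],o['moment'])
E
```

```text
clock: 12.95
position: [0.4791, 0.3077, 0.0667]
tool_rot: [-3.14, -0.465, 1.31]
force: [-0.0, 0.3, -0.2]
grip_width: 0.0851
finger_force: 0.0
[0.479 0.308 0.067] [-0.282  0.669 -0.281  2.111 -1.221  0.178  0.452] [-0.035  0.298 -0.221] [-0.456  0.144 -0.023]
```

```bash
python3 -m crank '{"linear":[[0,0,0],[0,0,0],[0,0,0],[0,0,0],[0,0,0]],"delta_rot":[[0,0,0],[0,0,0],[0,0,0],[0,0,0],[0,0,0]],"fingers":[-1,-1,-1,-1,-1]}' 40
python3 -m crank '{"linear":[[-0.005,-0.019,0.035],[-0.010,-0.038,0.07],[-0.026,-0.096,0.173],[-0.039,-0.145,0.26],[-0.052,-0.193,0.346]],"delta_rot":[[0,0,0],[0,0,0],[0,0,0],[0,0,0],[0,0,0]],"fingers":[-1,-1,-1,-1,-1]}'
python3 -m crank '{"linear":[[-0.026,-0.096,0.173],[-0.052,-0.193,0.346],[-0.05,-0.4,0.45],[-0.05,-0.6,0.5],[-0.05,-0.8,0.5]],"delta_rot":[[0,0,0],[0,0,0],[0,0,0],[0,0,0],[0,0,0]],"fingers":[-1,-1,-1,-1,-1]}'
```

```text
clock: 13.45
position: [0.479, 0.3081, 0.0666]
tool_rot: [3.141, -0.464, 1.313]
force: [-1.9, -3.9, 8.2]
grip_width: 0.0551
finger_force: 40.6
clock: 13.95
position: [0.4653, 0.2593, 0.154]
tool_rot: [-3.141, -0.464, 1.313]
force: [0.2, 0.1, -0.8]
grip_width: 0.0547
finger_force: 43.7
clock: 14.45
position: [0.453, 0.0675, 0.2798]
tool_rot: [3.139, -0.466, 1.315]
force: [1.7, 0.6, -1.7]
grip_width: 0.0553
finger_force: 43.7
```

```bash
python3 -m crank '{"linear":[[0.25,-0.6,0],[0.25,-0.6,0],[0.25,-0.6,0],[0.25,-0.6,0],[0.25,-0.6,0]],"delta_rot":[[-0.966,0.259,0],[-0.966,0.259,0],[-0.966,0.259,0],[-0.966,0.259,0],[-0.966,0.259,0]],"fingers":[-1,-1,-1,-1,-1]}'
python3 -m crank '{"linear":[[0.28,-0.35,0],[0.28,-0.35,0],[0.28,-0.35,0],[0.28,-0.35,-0.1],[0.28,-0.35,-0.2]],"delta_rot":[[0,0,0.16],[0,0,0.16],[0,0,0.16],[0,0,0.16],[0,0,0.16]],"fingers":[-1,-1,-1,-1,-1]}'
python3 - <<'E'
from h import *
np.set_printoptions(precision=4,suppress=True)
w=snap('wrist','w6');o=observe();T=o['position'];print(o['clock'],T,o['tool_rot'],o['force'])
x=blob(w,[100,100,60],[125,255,255],(150,120,400,400))[0];print(x)
A=R.from_euler('xyz',o['tool_rot']).as_matrix()
# level plane just at top of cover: TCP z - .0023 + .006
Q=np.array([(onz(w,*q,T[2]+.0037)-T) for q in x[2]]);c,s=np.cos(1.397),np.sin(1.397)
print('along,lat',[(q@[c,s,0],q@[-s,c,0]) for q in Q])
l=blob(w,[0,0,190],[180,60,255],(230,150,340,360),2);print([(q[0],q[1]) for q in l]);q=onz(w,*l[0][0],T[2]+.0037)-T;print('label',q@[c,s,0],q@[-s,c,0])
E
```

```text
clock: 14.95
position: [0.5162, -0.0807, 0.2773]
tool_rot: [-3.139, 0.062, 1.313]
force: [-0.2, 1.6, -1.8]
grip_width: 0.0549
finger_force: 43.6
clock: 15.45
position: [0.5851, -0.1684, 0.2271]
tool_rot: [-3.14, 0.057, 1.395]
force: [0.8, 0.5, -1.7]
grip_width: 0.0553
finger_force: 43.7
15.5 [ 0.5834 -0.1675  0.223 ] [-3.1349  0.057   1.3956] [-2.3909  0.9667 -7.4222]
(array([278.1506, 275.3811]), 19404.0, array([[208.8103, 201.1251],
       [342.8288, 197.8957],
       [346.6733, 357.4416],
       [212.6548, 360.671 ]]))
along,lat [(np.float64(0.03950968033867702), np.float64(0.02920993240514276)), (np.float64(0.040742282618003625), np.float64(-0.027285233411595944)), (np.float64(-0.04494406521284233), np.float64(-0.03501048484131271)), (np.float64(-0.046946983081786534), np.float64(0.03420061574997527))]
[(array([278.4604, 289.3614]), 2615.0), (array([287.359, 196.188]), 117.0)]
label -0.004003345450014912 -4.5312213998272284e-05
```

View pics/w6.png

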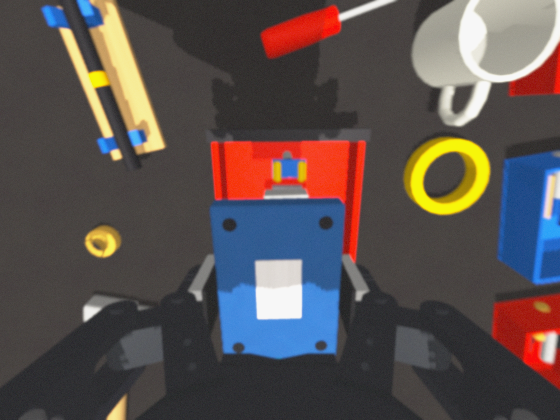

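Run:
```python
from h import *
np.set_printoptions(precision=1,suppress=True)
w=load('w6');T=np.array([.5834,-.1675,.223]);c,s=np.cos(1.3956),np.sin(1.3956);X=np.array([c,s,0]);Y=np.array([-s,c,0]);Z=np.array([0,0,1])
m=cv2.inRange(hsv(w),np.array([100,100,60]),np.array([125,255,255]))
for r in(205,230,260,300,330,345,350):
    q=np.where(m[r,190:370])[0]+190;print(r,q.min(),q.max(),end='; ')
print()
for tilt in(-4,0,4):
    t=np.radians(tilt);x=X*np.cos(t)+Z*np.sin(t);n=np.cross(x,Y)
    print(tilt,[proj(w,T-.0023*Z+.006*n+a*x*.04+b*Y*.028) for a,b in((1,1),(1,-1),(-1,-1),(-1,1))])
```

```text
205 211 343; 230 211 342; 260 215 341; 300 217 339; 330 221 337; 345 222 336; 350 223 336; 
-4 [array([212.9, 197.4]), array([343.2, 197.2]), array([334.4, 353.4]), array([222.6, 353.5])]
0 [array([211.6, 200. ]), array([344.4, 199.8]), array([333.4, 350. ]), array([223.6, 350.1])]
4 [array([210.3, 203.2]), array([345.7, 203. ]), array([332.4, 346.4]), array([224.5, 346.4])]
```

```bash
python3 -m crank '{"linear":[[0.004,-0.2,0],[0.004,-0.2,-0.1],[0.004,-0.2,-0.25],[0.004,-0.2,-0.4],[0.004,-0.2,-0.5]],"delta_rot":[[0,0,0],[0,0,0],[0,0,0],[0,0,0],[0,0,0]],"fingers":[-1,-1,-1,-1,-1]}'
python3 -m crank '{"linear":[[0,0,0],[0,0,0]],"delta_rot":[[0,0,0],[0,0,0]],"fingers":[-1,-1]}'
python3 - <<'E'
from h import *
np.set_printoptions(precision=4,suppress=True)
o=observe();print(o['position'],o['tool_rot'],o['force'],o['moment'])
E
```

```text
clock: 16.0
position: [0.5856, -0.2175, 0.101]
tool_rot: [-3.138, 0.057, 1.396]
force: [0.0, -0.5, -1.5]
grip_width: 0.0551
finger_force: 43.6
clock: 16.2
position: [0.5868, -0.2185, 0.1037]
tool_rot: [-3.14, 0.059, 1.396]
force: [0.6, -0.2, -1.6]
grip_width: 0.0552
finger_force: 43.6
[ 0.5868 -0.2185  0.1037] [-3.1398  0.0589  1.3956] [ 0.5672 -0.1579 -1.6049] [ 0.079  -0.0343 -0.0086]
```

Down to about 0.058, then small steps (−1.5 mm in x).

```bash
python3 -m crank '{"linear":[[-0.007,0,-0.06],[-0.007,0,-0.12],[-0.007,0,-0.16],[-0.007,0,-0.18],[-0.007,0,-0.18]],"delta_rot":[[0,0,0],[0,0,0],[0,0,0],[0,0,0],[0,0,0]],"fingers":[-1,-1,-1,-1,-1]}'
python3 -m crank '{"linear":[[0,0,-0.004],[0,0,-0.008],[0,0,-0.008]],"delta_rot":[[0,0,0],[0,0,0],[0,0,0]],"fingers":[-1,-1,-1]}'
python3 -m crank '{"linear":[[0,0,-0.004],[0,0,-0.006],[0,0,-0.006]],"delta_rot":[[0,0,0],[0,0,0],[0,0,0]],"fingers":[-1,-1,-1]}'
```

```text
clock: 16.7
position: [0.5845, -0.2185, 0.0566]
tool_rot: [-3.138, 0.06, 1.396]
force: [-0.4, -0.5, -1.2]
grip_width: 0.055
finger_force: 43.7
clock: 17.0
position: [0.5851, -0.2186, 0.0556]
tool_rot: [-3.14, 0.06, 1.396]
force: [0.1, 0.1, -1.6]
grip_width: 0.0553
finger_force: 43.7
clock: 17.3
position: [0.5849, -0.2185, 0.0538]
tool_rot: [-3.139, 0.06, 1.396]
force: [-0.2, 0.0, -2.1]
grip_width: 0.0549
finger_force: 43.7
```

```bash
python3 -m crank '{"linear":[[0,0,-0.003],[0,0,-0.003]],"delta_rot":[[0,0,0],[0,0,0]],"fingers":[-1,-1]}'
python3 -m crank '{"linear":[[0,0,-0.003],[0,0,-0.003]],"delta_rot":[[0,0,0],[0,0,0]],"fingers":[-1,-1]}'
python3 -m crank '{"linear":[[0,0,-0.003],[0,0,-0.003]],"delta_rot":[[0,0,0],[0,0,0]],"fingers":[-1,-1]}'
```

```text
clock: 17.5
position: [0.5849, -0.2186, 0.053]
tool_rot: [-3.139, 0.06, 1.396]
force: [-0.6, -0.2, -1.1]
grip_width: 0.0549
finger_force: 43.7
clock: 17.7
position: [0.5849, -0.2185, 0.0523]
tool_rot: [-3.139, 0.06, 1.396]
force: [0.2, -0.4, -1.4]
grip_width: 0.0555
finger_force: 43.7
clock: 17.9
position: [0.5851, -0.2187, 0.052]
tool_rot: [-3.14, 0.06, 1.396]
force: [-1.1, 1.3, 5.2]
grip_width: 0.0551
finger_force: 44.4
```

```bash
python3 -m crank '{"linear":[[0,0,0],[0,0,0],[0,0,0],[0,0,0],[0,0,0]],"delta_rot":[[0,0,0],[0,0,0],[0,0,0],[0,0,0],[0,0,0]],"fingers":[0.35,0.4,0.5,0.6,0.65]}'
python3 -m crank '{"linear":[[0,0,0.04],[0,0,0.15],[0,0,0.3],[0,0,0.5],[0,0,0.65]],"delta_rot":[[0,0,0],[0,0,0],[0,0,0],[0,0,0],[0,0,0]],"fingers":[0.65,0.65,0.65,0.65,0.65]}'
python3 -m crank '{"linear":[[0,0.1,0.04],[0,0.1,0.04],[0,0.1,0.04],[0,0.1,0.04]],"delta_rot":[[0.11,-0.02,0],[0.11,-0.02,0],[0.11,-0.02,0],[0.11,-0.02,0]],"fingers":[1,1,1,1]}'
python3 - <<'E'
from h import *
np.set_printoptions(precision=4,suppress=True)
w=snap('wrist','w7');o=observe();print(o['position'],o['tool_rot'])
x=blob(w,[100,100,60],[125,255,255],(230,165,335,285))[0];print(x[:2])
P=np.array([onz(w,*q,.056) for q in x[2]]);print(P.mean(0))
for i in range(4):
    d=P[i]-P[i-1];print(np.linalg.norm(d),np.degrees(np.arctan2(d[1],d[0])))
for q in blob(w,[20,100,100],[36,255,255],(245,100,325,350),5):print('Y',q[0],q[1],onz(w,*q[0],.1))
for b in((-.06,.06),(0,0)):pass
for q in blob(w,[20,100,100],[36,255,255],(20,0,180,200),3):print('band',q[0],q[1],onz(w,*q[0],.036))
for q in blob(w,[100,80,60],[125,255,255],(10,0,200,200),4):print('B',q[0],q[1],onz(w,*q[0],.03))
E
```

```text
clock: 18.4
position: [0.5849, -0.2186, 0.0516]
tool_rot: [-3.139, 0.06, 1.396]
force: [-0.4, -0.0, -0.2]
grip_width: 0.0706
finger_force: 0.0
clock: 18.9
position: [0.585, -0.2189, 0.2176]
tool_rot: [-3.141, 0.06, 1.396]
force: [0.8, -0.3, 1.3]
grip_width: 0.0707
finger_force: 0.0
clock: 19.3
position: [0.5845, -0.194, 0.2236]
tool_rot: [-3.139, 0.002, 1.396]
force: [0.5, 0.3, 0.1]
grip_width: 0.0855
finger_force: 0.0
[ 0.5845 -0.194   0.2234] [-3.1382  0.0022  1.3957]
(array([283.4341, 218.5592]), 3868.0)
[ 0.5832 -0.217   0.056 ]
0.07897192204349304 78.74551321180526
0.051957922799270605 -10.072752072501082
0.07893031231002991 -98.42682692986506
0.0558537499289183 169.98610802891554
Y [296.8025 307.9012] 162.0 [ 0.5826 -0.2908  0.1   ]
Y [273.8654 308.3654] 156.0 [ 0.5612 -0.2876  0.1   ]
Y [298.3425 150.    ] 146.0 [ 0.6071 -0.1462  0.1   ]
Y [272.5586 150.069 ] 145.0 [ 0.5866 -0.1426  0.1   ]
band [122.9226  69.5565] 620.0 [ 0.458  -0.0488  0.036 ]
band [91.5661 62.3017] 348.0 [ 0.4309 -0.0376  0.036 ]
band [143.5263 136.1579] 38.0 [ 0.459  -0.1113  0.036 ]
B [ 99.3322 129.2907] 289.0 [ 0.414  -0.0966  0.03  ]
B [129.5396 122.5585] 265.0 [ 0.4464 -0.0957  0.03  ]
B [53.0264  4.7621] 227.0 [0.4095 0.016  0.03  ]
B [89.0048  5.2754] 207.0 [0.4419 0.0098 0.03  ]
```

View pics/w7.png

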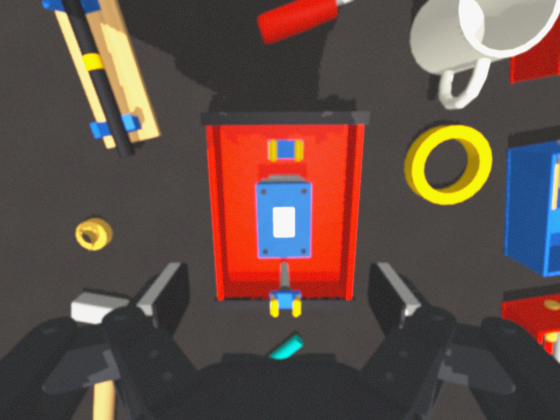

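The cover is square on the head, at (283,219). Both clips and the shaft are in view, and the rest is undisturbed. Next, over the shaft.

```bash
python3 -m crank '{"linear":[[-0.614,0.622,0],[-0.614,0.622,0],[-0.614,0.622,0],[-0.614,0.622,-0.1],[-0.614,0.622,-0.15]],"delta_rot":[[0,0,0.433],[0,0,0.433],[0,0,0.433],[0,0,0.433],[0,0,0.433]],"fingers":[0.3,0.3,0.3,0.3,0.3]}'
python3 -m crank '{"linear":[[0,0,0],[0,0,0]],"delta_rot":[[0,0,0],[0,0,0]],"fingers":[0.3,0.3]}'
python3 - <<'E'
from h import *
np.set_printoptions(precision=4,suppress=True)
w=snap('wrist','w8');o=observe();print(o['clock'],o['position'],o['tool_rot'])
print(proj(w,[.431,-.0385,.036]))
for q in blob(w,[22,150,120],[34,255,255],(200,100,360,330),3):print('band',q[0],q[1],onz(w,*q[0],.037))
for q in blob(w,[100,80,60],[125,255,255],(200,60,360,340),5):print('B',q[0],q[1],onz(w,*q[0],.03))
k=cv2.inRange(hsv(w),np.array([0,0,0]),np.array([180,255,60]))
for v in range(150,290,12):
    g=k[v,250:310];i=np.where(g)[0]+250;print(v,(i.min(),i.max(),len(i)) if len(i) else None,end=' ')
E
```

```text
clock: 19.85
position: [0.429, -0.0362, 0.1863]
tool_rot: [-3.139, 0.001, 1.625]
force: [-0.3, -0.2, -0.3]
grip_width: 0.0555
finger_force: 0.0
clock: 20.05
position: [0.4315, -0.0383, 0.1864]
tool_rot: [-3.139, 0.002, 1.623]
force: [0.4, -0.7, -0.6]
grip_width: 0.0556
finger_force: 0.0
20.1 [ 0.4321 -0.0387  0.1867] [-3.1397  0.0018  1.6223]
[280.2318 203.4373]
band [278.5362 202.7404] 235.0 [ 0.4294 -0.0376  0.037 ]
band [218.     324.9821] 56.0 [ 0.3719 -0.175   0.037 ]
band [212. 328.] 1.0 [ 0.3655 -0.1791  0.037 ]
B [263.614  139.9518] 228.0 [0.4129 0.0186 0.03  ]
B [294.0227 139.9682] 220.0 [0.4405 0.02   0.03  ]
B [289.9722 255.8944] 180.0 [ 0.4438 -0.0944  0.03  ]
B [267.3254 255.9112] 169.0 [ 0.4209 -0.0956  0.03  ]
150 None 162 None 174 None 186 None 198 None 210 None 222 None 234 None 246 None 258 None 270 None 282 None
```

```bash
python3 -m crank '{"linear":[[-0.004,0,-0.2],[-0.004,0,-0.35],[-0.004,0,-0.5],[-0.004,0,-0.58],[-0.004,0,-0.61]],"delta_rot":[[0,0,0],[0,0,0],[0,0,0],[0,0,0],[0,0,0]],"fingers":[0.3,0.3,0.3,0.3,0.3]}'
python3 -m crank '{"linear":[[0,0,0],[0,0,0]],"delta_rot":[[0,0,0],[0,0,0]],"fingers":[0.3,0.3]}'
```

```text
clock: 20.6
position: [0.4304, -0.0391, 0.0324]
tool_rot: [-3.137, 0.002, 1.621]
force: [-0.3, 0.1, 0.7]
grip_width: 0.0553
finger_force: 0.0
clock: 20.8
position: [0.4311, -0.0385, 0.0349]
tool_rot: [-3.141, 0.001, 1.622]
force: [1.0, -0.0, 0.6]
grip_width: 0.0557
finger_force: 0.0
```

```bash
python3 -m crank '{"linear":[[0,0,0],[0,0,0],[0,0,0],[0,0,0],[0,0,0]],"delta_rot":[[0,0,0],[0,0,0],[0,0,0],[0,0,0],[0,0,0]],"fingers":[-0.3,-1,-1,-1,-1]}' 60
python3 -m crank '{"linear":[[0,0,0],[0,0,0.05],[0,0,0.2],[0,0,0.4],[0,0,0.6]],"delta_rot":[[0,0,0],[0,0,0],[0,0,0],[0,0,0],[0,0,0]],"fingers":[-1,-1,-1,-1,-1]}'
python3 -m crank '{"linear":[[0.4,-0.4,0.1],[0.5,-0.55,0.1],[0.62,-0.72,0.1],[0.62,-0.72,0.1],[0.62,-0.72,0.1]],"delta_rot":[[0,0,-0.2],[0,0,-0.426],[0,0,-0.426],[0,0,-0.426],[0,0,-0.426]],"fingers":[-1,-1,-1,-1,-1]}'
python3 -m crank '{"linear":[[0,0,0],[0,0,0]],"delta_rot":[[0,0,0],[0,0,0]],"fingers":[-1,-1]}'
python3 - <<'E'
from h import *
np.set_printoptions(precision=4,suppress=True)
o=observe();print(o['position'],o['tool_rot'],o['force'],o['moment'])
w=snap('wrist','w9');t=snap('top','t9');s=snap('scene','s9')
k=cv2.inRange(hsv(w),np.array([22,150,120]),np.array([34,255,255]))
for q in blob(w,[22,150,120],[34,255,255],(220,80,340,390),6):print('Y',q[0],q[1])
print('proj tcp',proj(w,o['position']))
E
```

```text
clock: 21.3
position: [0.4309, -0.038, 0.0348]
tool_rot: [-3.141, 0.001, 1.623]
force: [-1.2, 0.6, 12.2]
grip_width: 0.0136
finger_force: 58.4
clock: 21.8
position: [0.4297, -0.0382, 0.1859]
tool_rot: [-3.139, 0.001, 1.622]
force: [1.5, 1.0, 0.2]
grip_width: 0.014
finger_force: 58.8
clock: 22.3
position: [0.5866, -0.2204, 0.2096]
tool_rot: [-3.14, 0.002, 1.399]
force: [0.3, -0.2, 0.7]
grip_width: 0.0138
finger_force: 58.8
clock: 22.5
position: [0.5851, -0.2185, 0.2088]
tool_rot: [-3.139, 0.001, 1.399]
force: [-0.6, 1.1, -0.1]
grip_width: 0.0136
finger_force: 58.9
[ 0.5851 -0.2185  0.2088] [-3.1389  0.0013  1.3987] [-0.647   1.089  -0.1055] [0.0226 0.0511 0.0067]
Y [279.0759 286.6333] 540.0
Y [293. 291.] 1.0
Y [283. 274.] 1.0
Y [271. 274.] 1.0
Y [269. 273.] 1.0
proj tcp [282.2339 283.7562]
```

Run:
```python
from h import *
np.set_printoptions(precision=1,suppress=True)
w=load('w9');T=np.array([.5851,-.2185,.2088]);y=1.3987;X=np.array([np.cos(y),np.sin(y),0])
for a in(.09,.06,.03,0):print(a,proj(w,T-[0,0,.005]+a*X),proj(w,T-[0,0,.005]+a*X+[.0079*np.sin(y),-.0079*np.cos(y),0]))
im=w['image']
for v in range(120,270,10):print(v,im[v,255:312:4].max(1).tolist())
```

```text
0.09 [282.7  74.9] [302.5  74.9]
0.06 [282.5 151.6] [301.1 151.6]
0.03 [282.3 219. ] [299.8 218.9]
0 [282.2 278.5] [298.6 278.5]
120 [224, 170, 40, 39, 45, 55, 55, 48, 48, 34, 42, 202, 227, 226, 227]
130 [223, 170, 38, 45, 44, 57, 56, 50, 40, 38, 39, 213, 224, 226, 225]
140 [246, 195, 34, 38, 42, 52, 54, 52, 38, 41, 53, 247, 228, 224, 230]
150 [221, 195, 41, 45, 47, 54, 54, 47, 41, 34, 48, 222, 243, 247, 247]
160 [116, 101, 42, 38, 45, 54, 53, 47, 37, 36, 44, 162, 171, 177, 247]
170 [112, 110, 41, 41, 50, 55, 49, 46, 39, 36, 48, 111, 187, 217, 247]
180 [221, 202, 39, 42, 43, 51, 53, 45, 43, 36, 64, 221, 221, 215, 247]
190 [219, 209, 38, 40, 47, 53, 58, 44, 42, 40, 65, 218, 222, 206, 247]
200 [220, 214, 44, 39, 46, 52, 54, 47, 43, 41, 80, 218, 220, 196, 247]
210 [220, 214, 36, 38, 46, 53, 50, 45, 43, 43, 85, 219, 219, 188, 247]
220 [218, 214, 41, 38, 45, 54, 47, 44, 38, 41, 92, 221, 221, 187, 247]
230 [218, 208, 46, 38, 46, 54, 48, 47, 42, 40, 101, 212, 220, 195, 247]
240 [213, 205, 46, 40, 45, 55, 53, 41, 44, 39, 113, 197, 209, 240, 247]
250 [247, 246, 63, 39, 43, 49, 49, 44, 44, 41, 201, 247, 247, 247, 247]
260 [124, 113, 39, 40, 46, 53, 52, 47, 40, 37, 47, 125, 126, 145, 165]
```

```bash
python3 -m crank '{"linear":[[0.003,-0.001,-0.15],[0.003,-0.001,-0.25],[0.003,-0.001,-0.32],[0.003,-0.001,-0.34],[0.003,-0.001,-0.34]],"delta_rot":[[0,0,0],[0,0,0],[0,0,0],[0,0,0],[0,0,0]],"fingers":[-1,-1,-1,-1,-1]}'
python3 -m crank '{"linear":[[0,0,-0.01],[0,0,-0.02],[0,0,-0.02]],"delta_rot":[[0,0,0],[0,0,0],[0,0,0]],"fingers":[-1,-1,-1]}'
python3 -m crank '{"linear":[[0,0,-0.01],[0,0,-0.02],[0,0,-0.02]],"delta_rot":[[0,0,0],[0,0,0],[0,0,0]],"fingers":[-1,-1,-1]}'
```

```text
clock: 23.15
position: [0.5859, -0.2177, 0.1242]
tool_rot: [-3.139, 0.001, 1.4]
force: [0.7, 1.1, 0.4]
grip_width: 0.0141
finger_force: 58.9
clock: 23.45
position: [0.5863, -0.2183, 0.1195]
tool_rot: [-3.14, 0.001, 1.4]
force: [-0.8, 0.4, -1.0]
grip_width: 0.0138
finger_force: 58.9
clock: 23.75
position: [0.586, -0.2183, 0.1138]
tool_rot: [-3.139, 0.001, 1.4]
force: [-0.3, 0.3, -0.1]
grip_width: 0.0134
finger_force: 58.9
```

```bash
python3 -m crank '{"linear":[[0,0,-0.008],[0,0,-0.012],[0,0,-0.012]],"delta_rot":[[0,0,0],[0,0,0],[0,0,0]],"fingers":[-1,-1,-1]}'
python3 -m crank '{"linear":[[0,0,-0.008],[0,0,-0.012],[0,0,-0.012]],"delta_rot":[[0,0,0],[0,0,0],[0,0,0]],"fingers":[-1,-1,-1]}'
python3 -m crank '{"linear":[[0,0,-0.008],[0,0,-0.012],[0,0,-0.012]],"delta_rot":[[0,0,0],[0,0,0],[0,0,0]],"fingers":[-1,-1,-1]}'
```

```text
clock: 24.05
position: [0.5861, -0.2183, 0.1109]
tool_rot: [-3.139, 0.001, 1.4]
force: [-1.0, -0.7, -0.5]
grip_width: 0.0138
finger_force: 58.9
clock: 24.35
position: [0.5861, -0.2183, 0.1079]
tool_rot: [-3.139, 0.001, 1.4]
force: [-1.0, 0.7, 0.1]
grip_width: 0.0138
finger_force: 58.9
clock: 24.65
position: [0.5861, -0.2183, 0.105]
tool_rot: [-3.139, 0.001, 1.4]
force: [0.4, 0.4, 1.1]
grip_width: 0.014
finger_force: 58.8
```

```bash
python3 -m crank '{"linear":[[0,0,-0.008],[0,0,-0.012],[0,0,-0.012]],"delta_rot":[[0,0,0],[0,0,0],[0,0,0]],"fingers":[-1,-1,-1]}'
python3 - <<'E'
from h import *
print(observe()['force'],observe()['moment'])
E
```

```text
clock: 24.95
position: [0.5861, -0.2183, 0.102]
tool_rot: [-3.139, 0.001, 1.4]
force: [-0.9, -0.6, 0.9]
grip_width: 0.014
finger_force: 58.9
[-0.93459381 -0.58989032  0.85598666] [0.094971   0.14442526 0.01392961]
```

```bash
python3 -m crank '{"linear":[[0,0,-0.008],[0,0,-0.012],[0,0,-0.012]],"delta_rot":[[0,0,0],[0,0,0],[0,0,0]],"fingers":[-1,-1,-1]}'
python3 -m crank '{"linear":[[0,0,-0.008],[0,0,-0.012],[0,0,-0.012]],"delta_rot":[[0,0,0],[0,0,0],[0,0,0]],"fingers":[-1,-1,-1]}'
python3 -m crank '{"linear":[[0,0,-0.008],[0,0,-0.012],[0,0,-0.012]],"delta_rot":[[0,0,0],[0,0,0],[0,0,0]],"fingers":[-1,-1,-1]}'
```

```text
clock: 25.25
position: [0.5861, -0.2183, 0.099]
tool_rot: [-3.139, 0.001, 1.4]
force: [-1.3, 0.4, 2.5]
grip_width: 0.0137
finger_force: 59.1
clock: 25.55
position: [0.5861, -0.2183, 0.096]
tool_rot: [-3.139, 0.001, 1.4]
force: [-2.0, -0.2, 4.3]
grip_width: 0.0135
finger_force: 59.2
clock: 25.85
position: [0.5861, -0.2183, 0.093]
tool_rot: [-3.139, 0.001, 1.4]
force: [-2.5, 0.5, 5.0]
grip_width: 0.0138
finger_force: 59.3
```

```bash
python3 -m crank '{"linear":[[0,0,-0.004],[0,0,-0.006],[0,0,-0.006]],"delta_rot":[[0,0,0],[0,0,0],[0,0,0]],"fingers":[-1,-1,-1]}'
python3 -m crank '{"linear":[[0,0,-0.004],[0,0,-0.006],[0,0,-0.006]],"delta_rot":[[0,0,0],[0,0,0],[0,0,0]],"fingers":[-1,-1,-1]}'
python3 -m crank '{"linear":[[0,0,-0.004],[0,0,-0.006],[0,0,-0.006]],"delta_rot":[[0,0,0],[0,0,0],[0,0,0]],"fingers":[-1,-1,-1]}'
```

```text
clock: 26.15
position: [0.5864, -0.2184, 0.092]
tool_rot: [-3.14, 0.001, 1.4]
force: [-2.8, 0.9, 9.0]
grip_width: 0.0139
finger_force: 59.7
clock: 26.45
position: [0.5866, -0.2185, 0.0906]
tool_rot: [-3.141, 0.001, 1.4]
force: [-2.1, 1.4, 10.9]
grip_width: 0.0136
finger_force: 59.8
clock: 26.75
position: [0.5865, -0.2185, 0.0889]
tool_rot: [-3.14, 0.001, 1.4]
force: [-1.1, 0.5, 7.1]
grip_width: 0.0138
finger_force: 59.5
```

```bash
python3 -m crank '{"linear":[[0,0,-0.004],[0,0,-0.006],[0,0,-0.006]],"delta_rot":[[0,0,0],[0,0,0],[0,0,0]],"fingers":[-1,-1,-1]}'
python3 -m crank '{"linear":[[0,0,-0.004],[0,0,-0.006],[0,0,-0.006]],"delta_rot":[[0,0,0],[0,0,0],[0,0,0]],"fingers":[-1,-1,-1]}'
```

```text
clock: 27.05
position: [0.5864, -0.2185, 0.0873]
tool_rot: [-3.14, 0.001, 1.4]
force: [-0.5, -0.5, 5.3]
grip_width: 0.0141
finger_force: 59.3
clock: 27.35
position: [0.5864, -0.2185, 0.0857]
tool_rot: [-3.14, 0.001, 1.4]
force: [-1.7, -0.6, 4.8]
grip_width: 0.0138
finger_force: 59.4
```

```bash
python3 -m crank '{"linear":[[0,0,-0.004],[0,0,-0.006],[0,0,-0.006]],"delta_rot":[[0,0,0],[0,0,0],[0,0,0]],"fingers":[-1,-1,-1]}'
python3 - <<'E'
from h import *
print(observe()['force'],observe()['moment'])
E
```

```text
clock: 27.65
position: [0.5864, -0.2185, 0.0847]
tool_rot: [-3.14, 0.001, 1.4]
force: [-2.5, 0.1, 13.1]
grip_width: 0.0139
finger_force: 60.3
[-2.54216775  0.12226886 13.07038139] [0.1348131  0.72788997 0.01070601]
```

```bash
python3 -m crank '{"linear":[[0,0,-0.002],[0,0,-0.003],[0,0,-0.003]],"delta_rot":[[0,0,0],[0,0,0],[0,0,0]],"fingers":[-1,-1,-1]}'
python3 - <<'E'
from h import *
print(observe()['force'],observe()['moment'])
E
```

```text
clock: 27.95
position: [0.5864, -0.2185, 0.0845]
tool_rot: [-3.141, 0.001, 1.4]
force: [-5.9, 2.3, 22.8]
grip_width: 0.0137
finger_force: 61.2
[-5.86107387  2.31825114 22.78682457] [0.43904478 1.30905394 0.04568736]
```

It has bottomed hard at 23 N. Ease up with the sprung posts, then let go.

```bash
python3 -m crank '{"linear":[[0,0,0.012],[0,0,0.024],[0,0,0.036],[0,0,0.046],[0,0,0.046]],"delta_rot":[[0,0,0],[0,0,0],[0,0,0],[0,0,0],[0,0,0]],"fingers":[-1,-1,-1,-1,-1]}'
python3 - <<'E'
from h import *
print(observe()['force'],observe()['moment'])
E
```

```text
clock: 28.45
position: [0.5863, -0.2185, 0.0951]
tool_rot: [-3.14, 0.001, 1.4]
force: [0.6, -2.2, 0.9]
grip_width: 0.0144
finger_force: 59.1
[ 0.62315602 -2.21919786  0.92444214] [-0.55093752 -0.31546952  0.12115689]
```

```bash
python3 -m crank '{"linear":[[0,0,0],[0,0,0],[0,0,0],[0,0,0],[0,0,0]],"delta_rot":[[0,0,0],[0,0,0],[0,0,0],[0,0,0],[0,0,0]],"fingers":[-0.55,-0.45,-0.3,-0.1,0]}'
python3 -m crank '{"linear":[[0,0,0.03],[0,0,0.1],[0,0,0.25],[0,0,0.4],[0,0,0.55]],"delta_rot":[[0,0,0],[0,0,0],[0,0,0],[0,0,0],[0,0,0]],"fingers":[0,0,0,0,0]}'
python3 -m crank '{"linear":[[0,0.1,0.05],[0,0.1,0.05],[0,0.1,0.05],[0,0.1,0.05]],"delta_rot":[[0,0,0],[0,0,0],[0,0,0],[0,0,0]],"fingers":[0.5,0.5,0.5,0.5]}'
python3 - <<'E'
from h import *
np.set_printoptions(precision=4,suppress=True)
w=snap('wrist','w10');s=snap('scene','s10');o=observe();print(o['position'],o['force'])
c=np.array([.5862,-.2186,.092]);y=np.radians(80.2);X=np.array([np.cos(y),np.sin(y),0])
for n,d in(('w',w),('s',s)):
    m=d['image'].max(2)
    for a in(-.09,-.07,-.05,-.03,0,.03,.05,.07,.09):
        u,v=proj(d,c+[0,0,.008]+a*X)
        print(n,a,np.round([u,v]),d['image'][int(round(v)),int(round(u))] if 0<=v<420 and 0<=u<560 else None)
b=blob(w,[22,150,120],[34,255,255],(255,190,310,260),2);print('band w',[(q[0],q[1]) for q in b])
p=proj(s,c+[0,0,.008]).astype(int);b2=blob(s,[22,120,110],[36,255,255],(p[0]-10,p[1]-10,p[0]+10,p[1]+10),2);print('band s',[(q[0],q[1]) for q in b2])
if b and b2: print(cross((w,*b[0][0]),(s,*b2[0][0])))
E
```

```text
clock: 28.95
position: [0.5861, -0.2183, 0.0947]
tool_rot: [-3.139, 0.001, 1.4]
force: [0.6, -0.3, -0.4]
grip_width: 0.0423
finger_force: 0.0
clock: 29.45
position: [0.5859, -0.2184, 0.2344]
tool_rot: [-3.14, 0.001, 1.399]
force: [0.7, 1.0, 0.2]
grip_width: 0.0422
finger_force: 0.0
clock: 29.85
position: [0.5858, -0.1938, 0.2445]
tool_rot: [-3.139, 0.002, 1.399]
force: [-0.3, -0.2, -0.3]
grip_width: 0.0642
finger_force: 0.0
[ 0.5858 -0.1939  0.2443] [ 0.3623 -0.4711 -0.1588]
w -0.09 [285. 312.] [64 61 60]
w -0.07 [285. 295.] [57 55 57]
w -0.05 [285. 277.] [58 57 60]
w -0.03 [286. 259.] [59 58 60]
w 0 [286. 229.] [247 243  10]
w 0.03 [286. 199.] [63 62 65]
w 0.05 [286. 177.] [64 62 66]
w 0.07 [286. 154.] [47 44 48]
w 0.09 [286. 131.] [108  45  47]
s -0.09 [232. 286.] [68 53 56]
s -0.07 [238. 282.] [78 57 61]
s -0.05 [245. 277.] [80 58 59]
s -0.03 [251. 273.] [81 57 60]
s 0 [260. 267.] [255 254 119]
s 0.03 [269. 260.] [76 56 58]
s 0.05 [275. 256.] [75 56 57]
s 0.07 [281. 252.] [66 41 44]
s 0.09 [286. 248.] [60 37 38]
band w [(array([283.8711, 228.9433]), 194.0)]
band s [(array([260.3, 266.9]), 20.0)]
(array([ 0.5854, -0.2183,  0.0971]), np.float64(0.0021068398477819177))
```

Run:
```python
from h import *
s=load('s10');c=np.array([.5862,-.2186,.092]);y=np.radians(80.2);X=np.array([np.cos(y),np.sin(y),0])
g=s['image'].astype(float)
for a in(-.06,-.05,-.04,-.03,.03,.04,.05,.06):
    u,v=proj(s,c+a*X);t=np.arange(-8,8.1,.5);x=np.array([u-t*0,v+t],np.float32)
    k=cv2.remap(g[:,:,0].astype(np.float32),(u+0*t).astype(np.float32),(v+t).astype(np.float32),1).ravel()
    d=t[k<130];print(a,round(d.min(),1),round(d.max(),1),'8.5mm up ->',(proj(s,c+a*X+[0,0,.0085])-[u,v]).round(1))
```

```text
-0.06 -3.0 7.0 8.5mm up -> [-0.3 -1.5]
-0.05 -4.5 4.5 8.5mm up -> [-0.3 -1.5]
-0.04 -4.5 8.0 8.5mm up -> [-0.2 -1.5]
-0.03 -4.5 8.0 8.5mm up -> [-0.2 -1.5]
0.03 -3.0 8.0 8.5mm up -> [-0.1 -1.6]
0.04 -3.0 8.0 8.5mm up -> [-0.1 -1.6]
0.05 -3.5 2.5 8.5mm up -> [-0.1 -1.6]
0.06 -8.0 2.5 8.5mm up -> [-0.  -1.6]
```

The force pattern (11 N peak, drop, symmetric hard stop) says it is home. The scene edges differ by about 1 px between ends, so I check both heights with a light touch of the shut fingers.

```bash
python3 -m crank '{"linear":[[-0.032,-0.296,0],[-0.032,-0.296,0],[-0.032,-0.296,-0.2],[-0.032,-0.296,-0.4],[-0.032,-0.296,-0.46]],"delta_rot":[[0,0,0],[0,0,0],[0,0,0],[0,0,0],[0,0,0]],"fingers":[-1,-1,-1,-1,-1]}' 20
python3 -m crank '{"linear":[[0,0,0],[0,0,-0.016],[0,0,-0.02],[0,0,-0.02]],"delta_rot":[[0,0,0],[0,0,0],[0,0,0],[0,0,0]],"fingers":[-1,-1,-1,-1]}'
python3 -m crank '{"linear":[[0,0,-0.008],[0,0,-0.008]],"delta_rot":[[0,0,0],[0,0,0]],"fingers":[-1,-1]}'
python3 -m crank '{"linear":[[0,0,-0.008],[0,0,-0.008]],"delta_rot":[[0,0,0],[0,0,0]],"fingers":[-1,-1]}'
```

```text
clock: 30.45
position: [0.5757, -0.2668, 0.1251]
tool_rot: [-3.133, 0.0, 1.399]
force: [0.4, 1.5, 0.1]
grip_width: 0.0001
finger_force: 0.0
clock: 30.85
position: [0.5788, -0.2675, 0.1263]
tool_rot: [-3.142, 0.001, 1.4]
force: [0.1, 0.5, 0.1]
grip_width: 0.0001
finger_force: 0.0
clock: 31.05
position: [0.5783, -0.2673, 0.1232]
tool_rot: [-3.14, 0.001, 1.4]
force: [-0.5, 0.1, 0.6]
grip_width: 0.0
finger_force: 0.0
clock: 31.25
position: [0.5781, -0.2672, 0.1207]
tool_rot: [-3.139, 0.001, 1.4]
force: [-0.8, 0.4, -0.3]
grip_width: -0.0001
finger_force: 0.0
```

No touch with the tips at 0.104 m, so this end is home; an end not snapped in would stand at about 0.109 or higher. Now the other end.

```bash
python3 -m crank '{"linear":[[0,0,0.1],[0,0,0.16],[0.068,0.394,0.16],[0.068,0.394,0.16],[0.068,0.394,0.16]],"delta_rot":[[0,0,0],[0,0,0],[0,0,0],[0,0,0],[0,0,0]],"fingers":[-1,-1,-1,-1,-1]}'
python3 -m crank '{"linear":[[0,0,0],[0,0,-0.07],[0,0,-0.13],[0,0,-0.15],[0,0,-0.15]],"delta_rot":[[0,0,0],[0,0,0],[0,0,0],[0,0,0],[0,0,0]],"fingers":[-1,-1,-1,-1,-1]}'
python3 -m crank '{"linear":[[0,0,-0.006],[0,0,-0.008]],"delta_rot":[[0,0,0],[0,0,0]],"fingers":[-1,-1]}'
python3 -m crank '{"linear":[[0,0,-0.003],[0,0,-0.003]],"delta_rot":[[0,0,0],[0,0,0]],"fingers":[-1,-1]}'
```

```text
clock: 31.75
position: [0.5971, -0.161, 0.1608]
tool_rot: [-3.14, -0.003, 1.408]
force: [0.3, 0.2, -0.8]
grip_width: 0.0005
finger_force: 0.0
clock: 32.25
position: [0.5946, -0.1695, 0.1226]
tool_rot: [-3.138, 0.001, 1.399]
force: [-0.3, -0.1, 0.2]
grip_width: 0.0001
finger_force: 0.0
clock: 32.45
position: [0.5954, -0.1691, 0.1218]
tool_rot: [-3.14, 0.001, 1.399]
force: [0.3, 0.1, 0.1]
grip_width: -0.0002
finger_force: 0.0
clock: 32.65
position: [0.5953, -0.1688, 0.1208]
tool_rot: [-3.14, 0.001, 1.4]
force: [-0.8, -0.2, -0.6]
grip_width: 0.0001
finger_force: 0.0
```

Both ends are home. Lift clear and hand in.

```bash
python3 -m crank '{"linear":[[0,0,0.15],[0,0,0.3],[0,0,0.5],[0,0,0.5],[0,0,0.5]],"delta_rot":[[0,0,0],[0,0,0],[0,0,0],[0,0,0],[0,0,0]],"fingers":[-1,-1,-1,-1,-1]}'
python3 -c "
from workcell import bot
print(bot.job_done())"
```

```text
clock: 33.15
position: [0.5956, -0.1688, 0.2468]
tool_rot: [3.141, 0.001, 1.4]
force: [-0.6, 0.7, -0.4]
grip_width: 0.0001
finger_force: 0.0
the job is handed in; nothing more can be done
None
```

The kit is packed and handed in at about 33 s: head flat on the pad, cover square on the head, and shaft snapped home at both ends (11 N to snap, 23 N at most), though setting the head down briefly read 43 N at the wrist; no verdict came back.

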